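Free a jammed battery pack from its sloping charger

TASK

A battery pack is jammed in the sloping charger. Lever the charger's cover up with the red pry blade until it stands open, and put the blade down on the worktop; then rock the pack from side to side until the clamps on both sides have given way, draw it out and stand it upright in the blue tray. Leave the cover standing open, and do not knock over or shift the bottles and the calculator.

Things in the scene. Friction and masses are not known exactly. Their poses are not given: they have to be found in the camera images.
- bay: Charger bay, fixed: white box 82 (x) by 162 (y) by 138 mm (z). Its z, along which the pack comes out, leans 30 degrees from vertical towards the robot; x points away from the robot and 30 degrees up; y level, left. Origin: centre of the well's floor, under the pack's foot. Inside it is 150 mm wide along y above the clamps, 70 along x; the pack can rock about its foot in the y-z plane.
- cover_lip (a point): Fixed point 1 mm under the front edge of the shut cover's 44 mm wide blue lip: x -55, y 0, z 137 mm in the bay's frame, axes as the bay. A sill 10 mm below the lip's underside leaves a slot too thin for fingers, for the blade to enter along the bay's +x; through a 52 mm wide notch it is free to x = -20 mm.
- cover_hinge (a point): Fixed point, middle of the cover's hinge axis (along the bay's y), at x 45, z 138 mm in the bay's frame, level with the shut cover's underside. The cover is a 5 mm clear plate 162 mm wide; its lip ends 100 mm from the hinge.
- cover (a joint): Cover angle, rad: 0 shut, grows as the front lip rises, stop at 2.0. A stiff hinge: it takes about 1.5 N at the lip and stays where it is left. Standing open means 1.4 or more.
- clamp_l (a joint): Sliding orange clamp on the bay's +y side, m: 0 closed, grows outward to 0.014; needs 8 N, stays where pushed. At z 75 to 89 mm in the bay, 30 mm long in x, inner face at y 15.5 mm when closed, over the pack's shoulder: blocks any straight pull. Given way at 0.005. The pack's handle pushes it when the pack is rocked towards it about its foot: 0.08 rad just enough, 0.12 ample.
- clamp_r (a joint): The same clamp on the bay's -y side; it grows as it is pushed outward (-y).
- pack: Battery pack, 0.25 kg, 130 mm long along z; origin at the centre of the foot's underside, axes as the bay's at the start. Black foot 30 (x) by 32 (y) by 14 mm, in a 12 mm deep socket; grey body 30 by 40 mm up to the shoulder at z 70; yellow handle 24 (x) by 28 (y) mm, z 70 to 130, gripped across y near z 115, above the clamps. Clear of the charger when drawn out 140 mm.
- pack_handle (a point): Centre of the pack's yellow handle at the place to grip, 115 mm above its foot along its z, axes as the pack's.
- pry_blade: Pry blade, 156 mm long, 0.07 kg: red handle 80 (x) by 20 (y) by 24 mm (z), with a flat steel blade 16 mm wide and 3 mm thick running from it along +x at 12 mm height. Origin at the centre of the handle's underside; lies on the worktop, z up.
- blade_tip (a point): Middle of the blade's end, 116 mm along x and 12 mm up from the pry blade's origin.
- tray: Blue open tray, 150 by 150 mm, 35 mm high, walls and floor 4 mm; origin at the centre of its underside. Fixed.
- iodine_bottle: brown disinfectant bottle with a yellow cap, bystander; origin at the centre of its underside
- tonic_bottle: green bottle with a red cap, bystander; origin at the centre of its underside
- infusion_bottle: white infusion bottle, bystander; origin at the centre of its underside
- calculator: pocket calculator, bystander; origin at the centre of its underside
There are look-alikes about, which are no part of the job. There is more than one size of the tray; the job needs the larger.

How it is judged:
By the outcome, as a careful person would: the job done as asked, in the order asked, and still so for the second after the job is handed in, with the robot touching nothing.
It also fails if it takes over 61 s, if anything falls off the work surface, if the arm or the gripper's body presses on something with over 40 N, if the wrist force passes 120 N, or if a joint passes its speed limit or range.

ROBOT

A 6-joint arm with a two-finger parallel gripper is mounted at the origin on a cart in front of the work surface, level with it; the furniture and walls round the work are solid. World frame = base frame: x ahead of the robot, y to its left, z up, the work surface at z = 0. Lengths are in mm, angles in rad, forces in N, time in s.
With the tool pointing down it reaches from about 375 to 975 mm from the base axis. Payload 3.8 kg.
Tool frame: the origin (TCP) lies at the very end of the fingers, on their centre line; the grasp point (between the pads) lies 19 mm behind it; z points along the fingers, y is the direction in which the jaws open and shut (so a half turn about z gives the same grasp; the last joint's range is limited). The gripper opens to 85 mm and grips with 20 to 120 N. Pads are 22 mm wide; open, the fingers measure 114 mm over their backs; the gripper's body (76 mm by 85 mm) begins 54 mm behind the grasp point. The pads swing forward as they close: fully open they stand 13 mm farther back than shut.
Start: joints at [1.135, 0.264, 1.604, -0, 1.274, -0.037], TCP at [262.108, 622.027, 231.28] pointing down, gripper open.
Joint ranges: [-2.63, 2.63], [-0.94, 2.18], [0.31, 2.57], [-1.31, 4.45], [0, 2.66], [-2.55, 2.55]. Speed limits (rad/s): [2.57, 2.57, 3.14, 3.14, 3.14, 3.14].

INTERFACE

Orientations are given as a unit quaternion [x, y, z, w].
In Python, from workcell import ctrl, vision, workorder, nets gives the robot as it stands. The module is installed in compiled form; this text tells all that it offers.
- The arm moves only by the shell command python3 -m creep 'ROWS' [FORCE]. ROWS is a JSON object of lists of equal length, an entry for each row: "delta_rot": the turn, a rotation vector about the tool's x, y, z in rad, a list of three; "travel": the shift along the tool's x, y, z in mm, a list of three; "jaw": the gripper command: -1 is fully open, 1 is shut, values between are in proportion. A call has 1 to 20 rows; each row is the pose to reach, as a shift and turn from the pose measured when the call began, along the tool's axes at that moment; what a row does not reach only later rows make up. A row lasts 1/12 s, in which the tool goes at most 41.7 mm and 7.16 degrees, less where a joint would pass 70% of its speed; a pose out of reach is approached as far as the arm can. A call with a gripper value outside its range is refused whole. The fingers move at their own pace and stop on an object; FORCE is the grip in N (left out, the last holds). Time passes only in rows, so rows that repeat a pose let the fingers close. It gives the time, the measured TCP pose, the force and the opening at its end, in the units of the state.
- ctrl.state(): the state, without advancing time (a new reading comes with each control period).
- vision.snapshot(name): name is "side" or "top" or "wrist"; returns a dict with "img" (480x640x3 uint8, red, green, blue), "K" (3x3 intrinsics, pixels), "R" (3x3) and "t" (3): a world point X has camera coordinates R X + t. Camera axes: x right, y down, z forward; pixel columns grow to the right and rows downward; lengths in mm; the calibration is good to about 2 mm. A picture is of the moment at which its call begins. There is no depth.
- workorder.close_job(): hands the job in, once; it reports no verdict.
Trained networks look in the newest picture that a camera, given by its name, has taken for a name from the list of things; names that differ only in an ending like _2 or _b are one class to them, and where a whole thing is asked for, a point or a joint stands for the part that bears it (a point fixed in the world has none). Each returns a list of dicts, best first, with "p" (0 to 1); they miss things now and then, are a little off and sometimes report something else, mostly with a low value. They report only what shows in the picture. A call takes as long as a camera call. They do not tell look-alikes from the thing itself.
- nets.boxes_of(name, camera): "rect" ([centre column, centre row, width, height] in pixels, round what is visible of it).
The state is a dict: "time_s": time; "joint_pos": joint angles; "dq": joint speeds; "joint_efforts": joint torques, N m; "tool_pos": TCP position; "tcp_rot": TCP orientation; "contact_force": force on the tool from outside, world axes, zero at the start; "moment": the same for the moment, N m; "opening": finger opening in mm.
Only numpy, scipy, OpenCV 4.12 (cv2) and the standard library are available. Lean on these libraries where they do the work, as an engineer would, in place of code of your own. Each camera call takes 0.05 s, during which the arm holds its last target.

## Working session

There is one attempt and no reset: what is moved stays moved. The work goes in short steps, Python scripts to look and compute and a shell command to move; the robot and the scene stay as the last step left them, time stands still between calls to the robot, and variables do not carry over. Pictures are saved under pics/ and viewed, and the job is handed in when it is done.

```bash
mkdir -p pics; ls
cat > h.py <<'E'
import numpy as np, cv2, json
from scipy.spatial.transform import Rotation as Rn
from workcell import ctrl, vision, workorder, nets
def snap(n,f):
    s=vision.snapshot(n); cv2.imwrite('pics/'+f,s['img'][:,:,::-1]); 
    np.savez('cam_'+n+'.npz',K=s['K'],R=s['R'],t=s['t']); return s
def cam(n):
    d=np.load('cam_'+n+'.npz'); return d['K'],d['R'],d['t']
def proj(n,X):
    K,R,t=cam(n); X=np.atleast_2d(X); c=X@R.T+t; p=c@K.T; return p[:,:2]/p[:,2:]
def ray(n,uv):
    K,R,t=cam(n); d=R.T@np.linalg.solve(K,[uv[0],uv[1],1.]); return -R.T@t, d/np.linalg.norm(d)
def atz(n,uv,z):
    o,d=ray(n,uv); return o+d*(z-o[2])/d[2]
E
python3 - <<'E'
from h import *
print(ctrl.state())
for n in ['side','top','wrist']:
    s=snap(n,n+'0.png'); print(n,s['K'].tolist(),(-s['R'].T@s['t']).round(1), s['R'][2].round(3))
    for o in ['bay','pack','pry_blade','tray','iodine_bottle','tonic_bottle','infusion_bottle','calculator','cover']:
        print(o,[(round(d['p'],2),[int(x) for x in d['rect']]) for d in nets.boxes_of(o,n)[:4]])
E
```

```text
pics
{'time_s': 0.0, 'joint_pos': array([ 1.13507148e+00,  2.64732081e-01,  1.60537451e+00, -3.41825270e-06,
        1.27373585e+00, -3.68909606e-02]), 'dq': array([-0.00011489, -0.00017229,  0.00106152,  0.00125569,  0.00142793,
        0.00052404]), 'joint_efforts': array([-7.04768863e-04, -5.15109086e+01, -3.67312324e+01, -3.61408074e-04,
        1.29718080e-02,  4.25696513e-06]), 'tool_pos': array([261.81544073, 621.34925062, 229.97597889]), 'tcp_rot': array([ 1.98097245e-01,  9.80181726e-01, -1.09401232e-03, -2.61765437e-04]), 'contact_force': array([-0.53394135, -0.45362952, -0.18175393]), 'moment': array([-0.03895554, -0.01275593, -0.00601093]), 'opening': 85.17559629394127}
side [[473.05478406476675, 0.0, 325.83763954041103], [0.0, 473.05478406476675, 235.07974748419917], [0.0, 0.0, 1.0]] [    4.5 -1035.6  1162.1] [ 0.359  0.692 -0.627]
bay [(0.63, [356, 248, 60, 58])]
pack []
pry_blade [(0.71, [368, 345, 39, 24]), (0.66, [356, 247, 60, 65])]
tray [(0.79, [273, 245, 54, 39]), (0.57, [225, 197, 31, 22]), (0.54, [367, 345, 41, 24])]
iodine_bottle [(0.89, [407, 313, 16, 32])]
to
[... 403 characters left out ...]
 58, 52])]
pry_blade [(0.57, [434, 264, 12, 51])]
tray [(0.78, [142, 296, 40, 39]), (0.75, [262, 279, 48, 50])]
iodine_bottle [(0.57, [429, 215, 16, 18])]
tonic_bottle [(0.72, [277, 200, 19, 17])]
infusion_bottle [(0.88, [248, 213, 24, 26]), (0.59, [340, 217, 59, 46])]
calculator [(0.64, [493, 290, 37, 35])]
cover [(0.67, [341, 218, 56, 33]), (0.59, [248, 216, 25, 28])]
wrist [[342.65319997427326, 0.0, 320.16848041861664], [0.0, 342.65319997427326, 234.77845553595571], [0.0, 0.0, 1.0]] [201.  647.3 373.5] [ 0.242 -0.103 -0.965]
bay []
pack []
pry_blade []
tray [(0.91, [400, 301, 114, 119]), (0.82, [110, 448, 71, 62])]
iodine_bottle []
tonic_bottle []
infusion_bottle []
calculator []
cover []
```

View pics/side0.png

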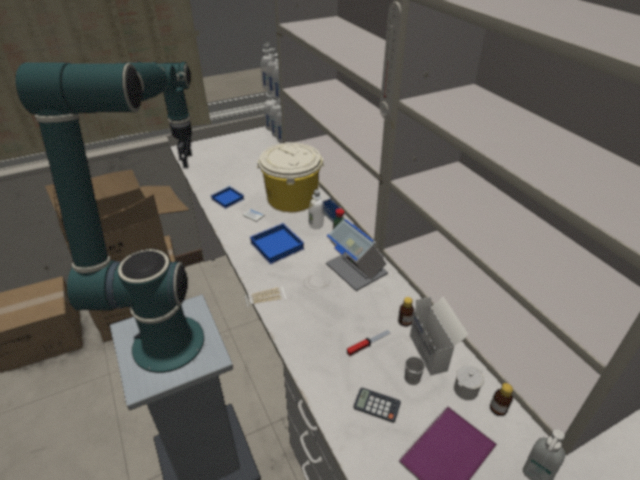

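View pics/top0.png

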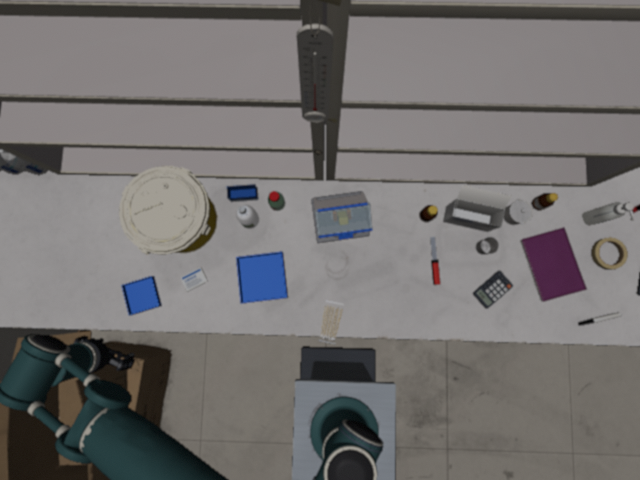

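View pics/wrist0.png

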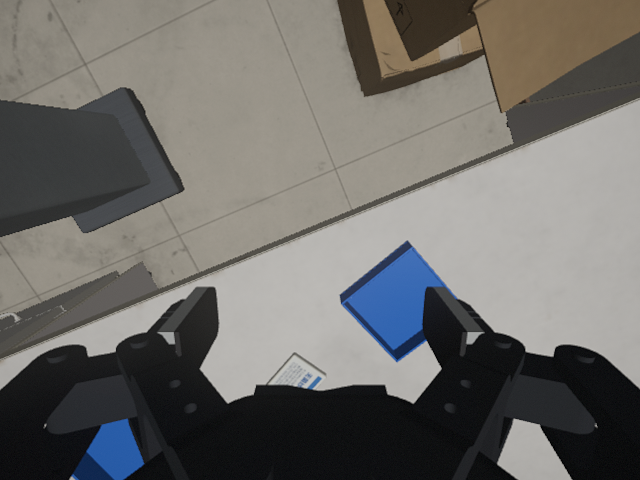

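Run:
```python
import cv2
a=cv2.imread('pics/side0.png')[180:430,210:430]; b=cv2.imread('pics/top0.png')[180:320,230:430]
cv2.imwrite('pics/side0c.png',cv2.resize(a,None,fx=2.4,fy=2.4,interpolation=cv2.INTER_CUBIC))
b=cv2.imread('pics/top0.png')[180:320,300:460]
cv2.imwrite('pics/top0c.png',cv2.resize(b,None,fx=4,fy=4,interpolation=cv2.INTER_CUBIC))
```

```text
(no output)
```

View pics/side0c.png

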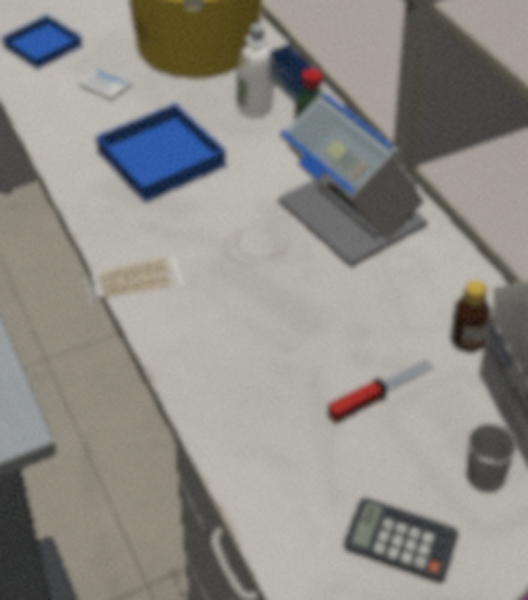

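View pics/top0c.png

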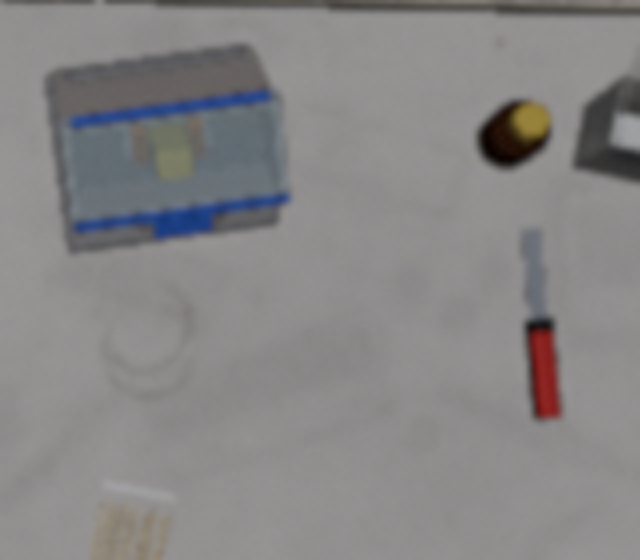

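The side view shows the bay at about (357,248), the red blade at (368,345) and the large tray at (273,245). In the top view they are at (342,217), (435,262) and (262,279). I'll fit their poses next.

```bash
cat >> h.py <<'E'
def bayR(yaw):
    x=np.array([np.cos(np.pi/6),0,.5]); z=np.array([-.5,0,np.cos(np.pi/6)]); y=np.array([0,1.,0])
    return Rn.from_euler('z',yaw).as_matrix()@np.stack([x,y,z],1)
E
python3 - <<'E'
from h import *
from scipy.optimize import least_squares
# bay: cover corners
P=np.array([[45,81,143],[45,-81,143],[-48,81,143],[-48,-81,143],[-52,0,140]],float)
T=np.array([[318.8,210.5],[367.5,203.8],[319.5,237],[372.5,229.5],[346,236]])
S=np.array([[345.4,220.4],[373.8,238.3],[328.8,236.3],[356.7,259.2]])
def f(p):
    W=P@bayR(p[3]).T+p[:3]; return np.r_[(proj('top',W)-T).ravel(),(proj('side',W[:4])-S).ravel()]
r=least_squares(f,[500,30,80,0.1]); print(r.x, r.fun.round(1)); print('lip',bayR(r.x[3])@[-55,0,137]+r.x[:3])
# blade handle blob
for n in ['top','side']:
    im=cv2.imread('pics/%s0.png'%n).astype(int); b,g,rr=im[...,0],im[...,1],im[...,2]
    m=((rr>90)&(g<70)&(b<70)).astype(np.uint8)
    k,l,st,c=cv2.connectedComponentsWithStats(m)
    for i in range(1,k):
        if st[i,4]>15:
            ys,xs=np.nonzero(l==i); rect=cv2.minAreaRect(np.stack([xs,ys],1).astype(np.float32)); 
            print(n,c[i].round(1),st[i],rect,atz(n,c[i],14).round(1))
print('blade tip',atz('top',(432.5,237.5),12),atz('side',(389,332),12),'rear',atz('top',(437,283.8),12),atz('side',(349.6,351.7),12))
for n,u in [('top',(262,279)),('top',(142,296)),('side',(273,245)),('top',(429,215)),('top',(277,200)),('top',(248,213)),('top',(493,290))]: print(n,u,atz(n,u,20).round(0))
E
```

```text
[7.11998518e+02 2.98051937e+01 3.65169664e+01 1.67599742e-01] [-3.4 -2.   3.2 -3.1 -0.1  0.8  0.7  0.7  0.3 -1.1 -1.4 -3.2  1.2  2.8
 -3.5  0.  -1.4  2.4]
lip [597.49435267  10.4325946  127.66244675]
top [273.7 195.9] [269 192  10   9  69] ((273.7500305175781, 195.75), (7.77817440032959, 8.485280990600586), 45.0) [738.8 248.   14. ]
top [435.8 273. ] [432 263   8  21 115] ((435.7380065917969, 273.03497314453125), (20.617538452148438, 5.815203666687012), 82.40535736083984) [ 498.2 -285.2   14. ]
side [339.7 211.2] [336 208   9   7  46] ((340.0, 211.0), (6.0, 8.0), 90.0) [785.2 345.4  14. ]
side [357.7 346.1] [348 339  21  14 108] ((357.5972900390625, 346.1838073730469), (4.834839820861816, 22.40662384033203), 62.10273361206055) [ 503.9 -284.3   14. ]
blade tip [ 613.65931816 -275.80003891   12.        ] [ 618.17482942 -280.44789129   12.        ] rear [ 463.85162957 -289.42707046   12.        ] [ 472.95166661 -289.81956891   12.        ]
top (262, 279) [463. 274.  20.]
top (142, 296) [398. 658.  20.]
side (273, 245) [454. 262.  20.]
top (429, 215) [ 686. -263.   20.]
top (277, 200) [724. 236.  20.]
top (248, 213) [678. 329.  20.]
top (493, 290) [ 449. -465.   20.]
```

```bash
cat >> h.py <<'E'
def toolR(yaw=0,tilt=0):
    # yaw of 'forward' dir; tool x = back toward robot, tool y = left, z down; tilt: fingers point forward by tilt
    R0=np.stack([[-1,0,0],[0,1,0],[0,0,-1]],1).astype(float)
    # rotation about y by -tilt: down -> forward
    return Rn.from_euler('z',yaw).as_matrix()@Rn.from_euler('y',-tilt).as_matrix()@R0
def plan(p,R,s=None):
    s=s or ctrl.state(); Rc=Rn.from_quat(s['tcp_rot']).as_matrix()
    d=Rc.T@(np.asarray(p)-s['tool_pos']); rv=Rn.from_matrix(Rc.T@R).as_rotvec()
    n=max(np.linalg.norm(d)/41.7,np.degrees(np.linalg.norm(rv))/7.16)
    print('travel',d.round(1).tolist(),'rot',rv.round(3).tolist(),'rows>=%.1f'%n)
def st():
    s=ctrl.state(); print('t %.2f'%s['time_s'],'p',s['tool_pos'].round(1),'q',s['tcp_rot'].round(3),'F',s['contact_force'].round(1),'M',s['moment'].round(2),'op %.1f'%s['opening'],'j',s['joint_pos'].round(2))
    return s
E
python3 - <<'E'
from h import *
print(toolR(0,.5)[:,2])
plan([440,20,340],toolR(0.16,0))
E
```

```text
[ 0.47942554  0.         -0.87758256]
travel [-397.7, -485.7, -108.7] rot [0.0, -0.0, -0.559] rows>=15.3
```

```bash
python3 -m creep '{"travel":[[-398,-486,-109],[-398,-486,-109],[-398,-486,-109],[-398,-486,-109],[-398,-486,-109],[-398,-486,-109],[-398,-486,-109],[-398,-486,-109],[-398,-486,-109],[-398,-486,-109],[-398,-486,-109],[-398,-486,-109],[-398,-486,-109],[-398,-486,-109],[-398,-486,-109],[-398,-486,-109],[-398,-486,-109],[-398,-486,-109]],"delta_rot":[[0,0,-0.559],[0,0,-0.559],[0,0,-0.559],[0,0,-0.559],[0,0,-0.559],[0,0,-0.559],[0,0,-0.559],[0,0,-0.559],[0,0,-0.559],[0,0,-0.559],[0,0,-0.559],[0,0,-0.559],[0,0,-0.559],[0,0,-0.559],[0,0,-0.559],[0,0,-0.559],[0,0,-0.559],[0,0,-0.559]],"jaw":[-1,-1,-1,-1,-1,-1,-1,-1,-1,-1,-1,-1,-1,-1,-1,-1,-1,-1]}'
python3 - <<'E'
from h import *
st(); snap('wrist','w1.png')
E
```

```text
time_s: 3.0
tool_pos: [440.2, 19.0, 340.4]
tcp_rot: [-0.079, 0.997, 0.0, 0.0]
contact_force: [0.4, -0.3, -0.1]
opening: 85.2
t 3.00 p [440.2  19.  340.4] q [-0.079  0.997  0.     0.   ] F [ 0.4 -0.3 -0.1] M [ 0.05  0.05 -0.01] op 85.2 j [-0.01 -0.24  1.92  0.    1.47 -1.74]
```

View pics/w1.png

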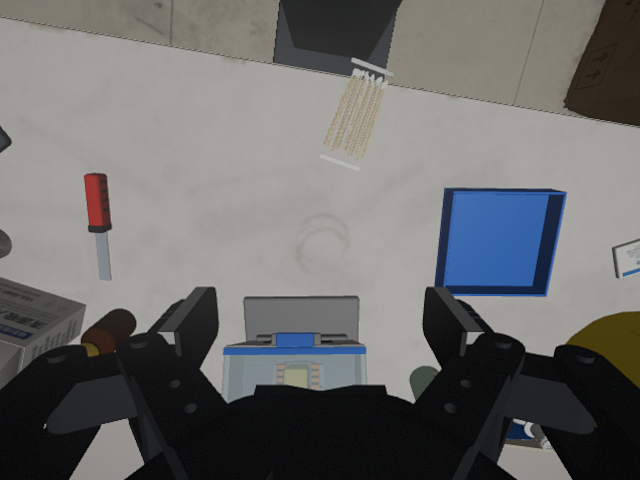

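Run:
```python
import cv2
b=cv2.imread('pics/w1.png')
cv2.imwrite('pics/w1c.png',cv2.resize(b[285:395,215:375],None,fx=5,fy=5,interpolation=cv2.INTER_CUBIC))
cv2.imwrite('pics/w1d.png',cv2.resize(b[165:290,70:130],None,fx=4,fy=4,interpolation=cv2.INTER_CUBIC))
```

```text
(no output)
```

View pics/w1c.png

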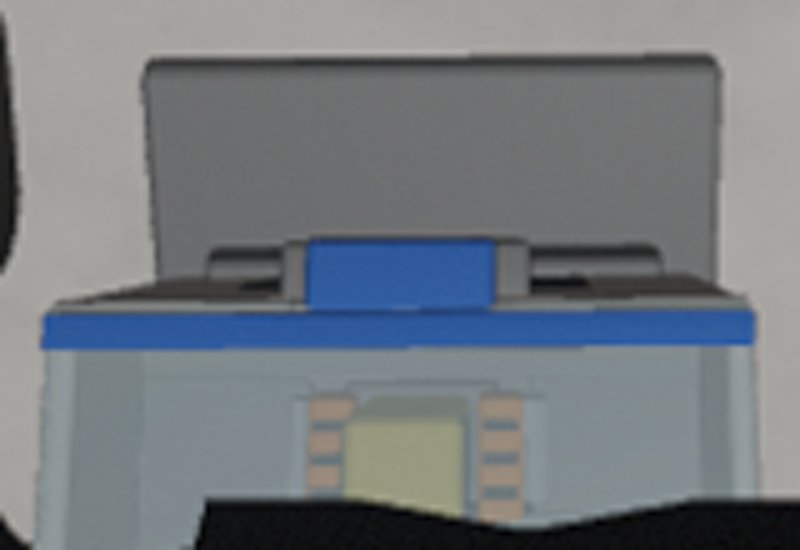

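View pics/w1d.png

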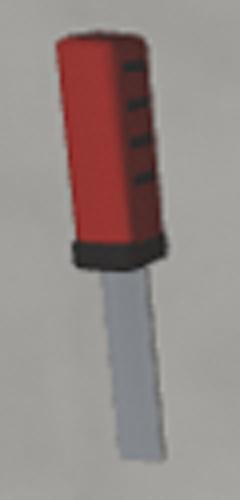

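Run:
```python
from h import *
from scipy.optimize import least_squares
Wp=np.array([[276.6,333],[313.8,333],[223.4,347.6],[366,347]])
T=np.array([[318.8,210.5],[367.5,203.8],[319.5,237],[372.5,229.5]])
S=np.array([[345.4,220.4],[373.8,238.3],[328.8,236.3],[356.7,259.2]])
def f(p,full=True):
    B=bayR(p[3]); xf,xh=p[4],p[5]
    g=lambda P:np.array(P,float)@B.T+p[:3]
    a=(proj('wrist',g([[-55,-22,143],[-55,22,143],[xf,-81,143],[xf,81,143]]))-Wp).ravel()*2
    C=g([[xh,81,143],[xh,-81,143],[xf,81,143],[xf,-81,143]])
    r=np.r_[a,(proj('top',C)-T).ravel(),(proj('side',C)-S).ravel(),(p[5]-43)/3,(p[4]+43)/3]
    return r
r=least_squares(f,[710,30,36,0.16,-41,43],loss='soft_l1'); print(r.x.round(3)); print(f(r.x).round(1))
p=r.x
for n in ['top','side']:
    im=cv2.imread('pics/%s0.png'%n); k=4
    im=cv2.resize(im,None,fx=k,fy=k,interpolation=cv2.INTER_CUBIC)
    B=bayR(p[3])
    def line(a,b,c):
        q=proj(n,np.array([a,b],float)@B.T+p[:3]); q=((q+.5)*k-.5).round().astype(int); cv2.line(im,tuple(map(int,q[0])),tuple(map(int,q[1])),c,1)
    for z,c in [(138,(0,255,0)),(0,(0,0,255))]:
        for a,b in [((-41,-81),(41,-81)),((41,-81),(41,81)),((41,81),(-41,81)),((-41,81),(-41,-81))]: line(a+(z,),b+(z,),c)
    line((-55,-22,143),(-55,22,143),(0,255,255))
    for x in(-15,15): line((x,-20,70),(x,20,70),(255,0,255))
    q=proj(n,p[:3]+B@[0,0,100])[0]*k
    cv2.imwrite('pics/fit_%s.png'%n,im[int(q[1])-250:int(q[1])+250,int(q[0])-300:int(q[0])+300])
print('cam wrist tip etc', proj('wrist',[[498,-285,14]]))
# blade from wrist: tip and rear
k=lambda u,v:(70+u/4-.4,165+v/4-.4)
print('tip',atz('wrist',k(142,459),12),'blade root',atz('wrist',k(124,270),12),'rear top',atz('wrist',k(102,35),24))
# tray rim corners
for c in [(444,190),(566,190),(548,295),(436,293)]: print(atz('wrist',c,35).round(0))
```

```text
[ 7.0729e+02  3.1830e+01  3.4577e+01  1.6300e-01 -3.9342e+01  4.3908e+01]
[-1.6  0.2  0.3 -0.   0.8 -0.1 -0.8  0.1 -4.1 -0.   2.4 -0.9 -1.3 -0.3
 -0.5 -0.1 -3.1 -2.5 -0.7  3.6 -3.2 -1.4 -1.3  1.   0.3  1.2]
cam wrist tip etc [[ 96.40827902 198.52291428]]
tip [ 618.45953827 -274.99906105   12.        ] blade root [ 546.35456174 -280.93574922   12.        ] rear top [ 461.59580378 -280.05656752   24.        ]
[409. 177.  35.]
[384. 334.  35.]
[531. 360.  35.]
[554. 203.  35.]
```

View pics/fit_top.png

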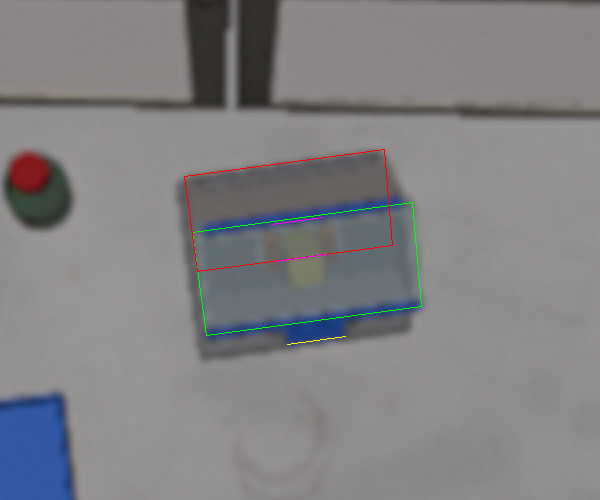

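View pics/fit_side.png

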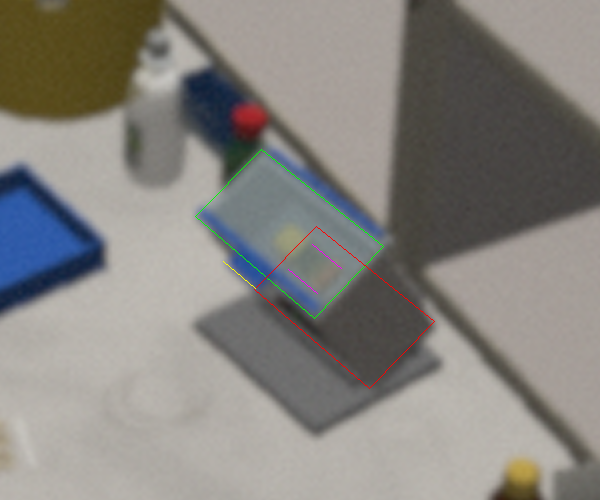

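The wrist view shows the lip at (295,333), the blade from its handle rear at (95,175) to its tip at (105,280), and the tray at (500,240). The bay overlay fits to about 1–2 px, so I'll fetch the blade now and refine at the slot.

Run:
```python
from h import *
plan([495,-285.3,4],toolR(0.083,0)); plan([495,-285.3,80],toolR(0.083,0))
```

```text
travel [-6.1, -310.3, 335.9] rot [0.001, -0.0, 0.076] rows>=11.0
travel [-6.1, -310.3, 259.9] rot [0.001, -0.0, 0.076] rows>=9.7
```

```bash
python3 -m creep '{"travel":[[-6,-310,250],[-6,-310,250],[-6,-310,250],[-6,-310,250],[-6,-310,250],[-6,-310,250],[-6,-310,250],[-6,-310,250],[-6,-310,250],[-6,-310,250],[-6,-310,250],[-6,-310,250]],"delta_rot":[[0,0,0.076],[0,0,0.076],[0,0,0.076],[0,0,0.076],[0,0,0.076],[0,0,0.076],[0,0,0.076],[0,0,0.076],[0,0,0.076],[0,0,0.076],[0,0,0.076],[0,0,0.076]],"jaw":[-0.2,-0.2,-0.2,-0.2,-0.2,-0.2,-0.2,-0.2,-0.2,-0.2,-0.2,-0.2]}'
python3 - <<'E'
from h import *
st(); snap('wrist','w2.png'); plan([495,-285.3,4],toolR(0.083,0))
for P in [[503,-284.6,24],[618.5,-275,12],[495,-285.3,24]]: print(proj('wrist',P))
E
```

```text
time_s: 4.05
tool_pos: [494.5, -283.4, 88.2]
tcp_rot: [-0.042, 0.999, 0.002, -0.002]
contact_force: [-0.3, 0.7, -0.2]
opening: 51.3
t 4.05 p [ 494.5 -283.4   88.2] q [-0.042  0.999  0.002 -0.002] F [-0.3  0.7 -0.2] M [-0.03  0.06  0.04] op 51.3 j [-0.56  0.2   1.96  0.    0.98 -2.22]
travel [0.2, -2.2, 85.5] rot [0.002, -0.001, 0.002] rows>=2.1
[[317.84150621 263.43532607]]
[[317.98594872 402.04565206]]
[[317.78005354 251.44771623]]
```

View pics/w2.png

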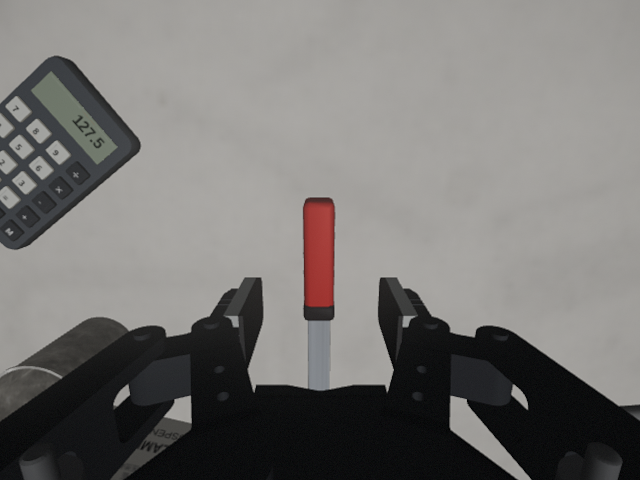

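The blade lies centred between the open fingers at column 318, handle rows 198–320. Descend and grip.

```bash
python3 - <<'E'
from h import *
print(atz('wrist',(319,199),24),atz('wrist',(318,319),20))
E
python3 -m creep '{"travel":[[0,-2,85],[0,-2,85],[0,-2,85],[0,-2,85],[0,-2,85],[0,-2,85],[0,-2,85],[0,-2,85],[0,-2,85],[0,-2,85]],"delta_rot":[[0,0,0],[0,0,0],[0,0,0],[0,0,0],[0,0,0],[0,0,0],[0,0,0],[0,0,0],[0,0,0],[0,0,0]],"jaw":[-0.2,-0.2,-0.2,1,1,1,1,1,1,1]}' 100
python3 - <<'E'
from h import *
st()
E
```

```text
[ 461.64069031 -287.31143024   24.        ] [ 544.38336632 -281.09013881   20.        ]
time_s: 4.93
tool_pos: [497.6, -286.0, 8.0]
tcp_rot: [-0.042, 0.999, -0.0, 0.002]
contact_force: [-0.3, 3.0, 7.2]
opening: 17.6
t 4.93 p [ 497.6 -286.     8. ] q [-0.042  0.999 -0.     0.002] F [-0.3  3.   7.2] M [0.46 0.06 0.06] op 17.6 j [-0.57  0.31  2.    0.    0.83 -2.22]
```

Run:
```python
from h import *
plan([500,-50,230],toolR(0.16,0.4))
```

```text
travel [-23.0, 234.9, -222.0] rot [-0.016, -0.396, -0.075] rows>=7.8
```

```bash
python3 -m creep '{"travel":[[0,0,-50],[-5,40,-110],[-23,235,-222],[-23,235,-222],[-23,235,-222],[-23,235,-222],[-23,235,-222],[-23,235,-222],[-23,235,-222],[-23,235,-222],[-23,235,-222],[-23,235,-222]],"delta_rot":[[0,0,0],[0,0,0],[-0.016,-0.396,-0.075],[-0.016,-0.396,-0.075],[-0.016,-0.396,-0.075],[-0.016,-0.396,-0.075],[-0.016,-0.396,-0.075],[-0.016,-0.396,-0.075],[-0.016,-0.396,-0.075],[-0.016,-0.396,-0.075],[-0.016,-0.396,-0.075],[-0.016,-0.396,-0.075]],"jaw":[1,1,1,1,1,1,1,1,1,1,1,1]}'
cp cam_wrist.npz cam_w2.npz
python3 - <<'E'
from h import *
st(); snap('wrist','w3.png'); snap('side','side3.png'); snap('top','top3.png')
E
```

```text
time_s: 5.93
tool_pos: [499.5, -50.3, 229.7]
tcp_rot: [-0.079, 0.977, 0.016, 0.198]
contact_force: [-0.0, -0.9, -0.0]
opening: 17.5
t 5.93 p [499.5 -50.3 229.7] q [-0.079  0.977  0.016  0.198] F [-0.  -0.9 -0. ] M [-0.06  0.28 -0.02] op 17.5 j [-0.26 -0.32  2.23  0.21  0.88 -2.1 ]
```

View pics/w3.png

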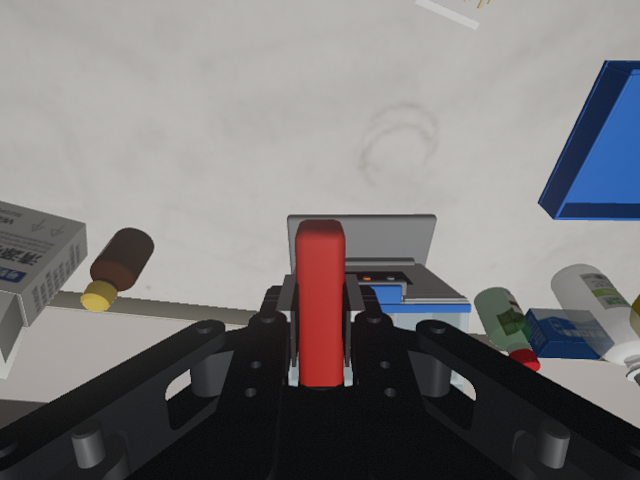

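View pics/side3.png

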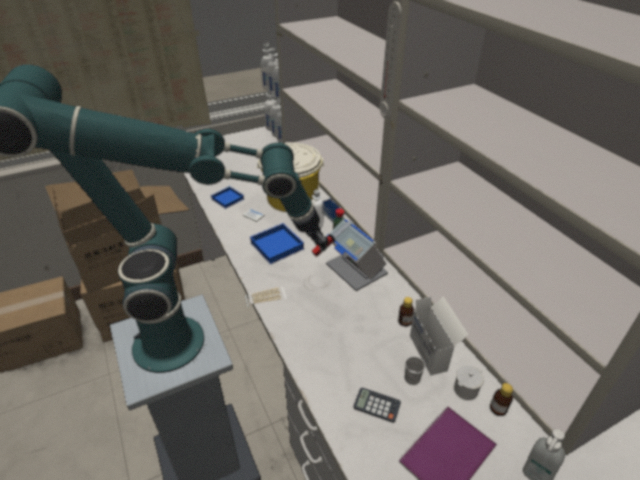

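Run:
```python
import cv2
b=cv2.imread('pics/w3.png')
cv2.imwrite('pics/w3c.png',cv2.resize(b[205:345,280:480],None,fx=4,fy=4,interpolation=cv2.INTER_CUBIC))
```

```text
(no output)
```

View pics/w3c.png

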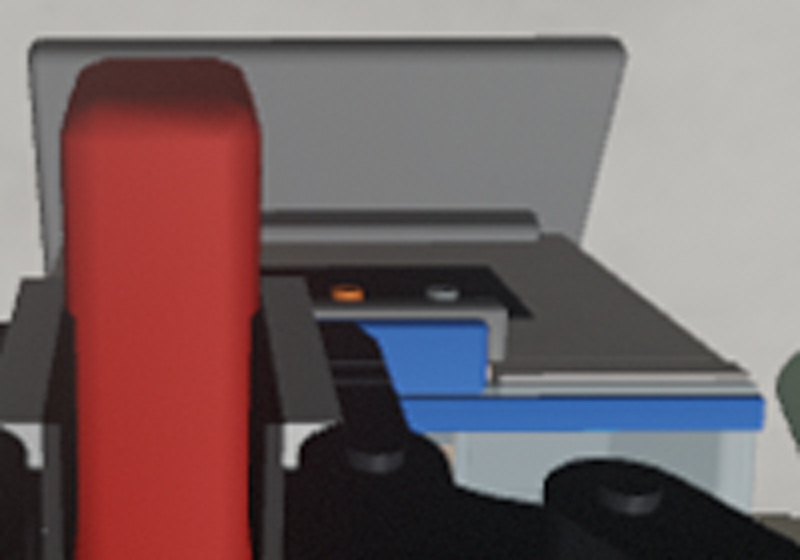

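```bash
cp cam_wrist.npz cam_w3.npz
python3 - <<'E'
from h import *
from scipy.optimize import least_squares
s=ctrl.state(); K,R,t=cam('w3'); Rt=Rn.from_quat(s['tcp_rot']).as_matrix()
# camera in tool
Rct=R@Rt; ct=Rt.T@(-R.T@t-s['tool_pos']); print('cam in tool',ct.round(1), Rct.round(3).tolist())
q=np.array([-0.079,0.997,0,0]);q/=np.linalg.norm(q); R1=Rn.from_quat(q).as_matrix()
R1c=Rct@R1.T; c1=np.array([440.2,19,340.4])+R1@ct; np.savez('cam_w1.npz',K=K,R=R1c,t=-R1c@c1)
W1=np.array([[276.6,333],[313.8,333],[223.4,347.6],[366,347]]); W3=np.array([[401.6,285.2],[470.6,304.1]])
T=np.array([[318.8,210.5],[367.5,203.8],[319.5,237],[372.5,229.5]])
S=np.array([[345.4,220.4],[373.8,238.3],[328.8,236.3],[356.7,259.2]])
def mk(wt,ws):
  def f(p):
    B=bayR(p[3]); xf,xh=p[4],p[5]
    g=lambda P:np.array(P,float)@B.T+p[:3]
    a=(proj('w1',g([[-55,-22,143],[-55,22,143],[xf,-81,143],[xf,81,143]]))-W1).ravel()/.6
    a3=(proj('w3',g([[-55,22,143],[xf,81,143]]))-W3).ravel()/.6
    C=g([[xh,81,143],[xh,-81,143],[xf,81,143],[xf,-81,143]])
    return np.r_[a,a3,(proj('top',C)-T).ravel()*wt,(proj('side',C)-S).ravel()*ws,(p[5]-44)/3,(p[4]+41)/3]
  return f
for wt,ws in [(.5,.5),(0,0),(.5,0),(0,.5)]:
    f=mk(wt,ws); r=least_squares(f,[710,30,36,0.16,-41,43],loss='soft_l1'); print(wt,ws,r.x.round(3), 'lip',(bayR(r.x[3])@[-55,0,137]+r.x[:3]).round(1)); print(f(r.x)[:12].round(1))
E
```

```text
cam in tool [  66.1   -0.  -143.1] [[0.003, 1.0, 0.002], [-0.965, 0.003, -0.264], [-0.264, -0.001, 0.965]]
0.5 0.5 [ 7.09099e+02  3.38010e+01  3.32390e+01  1.71000e-01 -3.89160e+01
  4.38110e+01] lip [594.7  14.1 124.4]
[-0.9 -0.4  0.2 -0.9  1.8  0.1 -1.2 -0.6  1.3  2.5 -1.1  0.2]
0 0 [ 7.09095e+02  3.39210e+01  3.32260e+01  1.71000e-01 -3.89030e+01
  4.40000e+01] lip [594.7  14.1 124.4]
[-0.8 -0.4  0.3 -0.9  1.9  0.2 -1.  -0.6  1.4  2.4 -1.   0.2]
0.5 0 [ 7.08912e+02  3.38100e+01  3.34700e+01  1.71000e-01 -3.89370e+01
  4.30340e+01] lip [594.5  14.1 124.6]
[-0.9 -0.5  0.2 -0.9  1.7  0.1 -1.1 -0.7  1.4  2.5 -0.9  0.3]
0 0.5 [ 7.09319e+02  3.39070e+01  3.29450e+01  1.71000e-01 -3.88790e+01
  4.49260e+01] lip [594.9  14.2 124.1]
[-0.7 -0.3  0.3 -0.8  2.1  0.2 -1.1 -0.5  1.2  2.4 -1.3  0.2]
```

Run:
```python
from h import *
plan([560,-120,150],toolR(0.16,0.9))
```

```text
travel [-14.9, -78.0, 91.3] rot [0.0, -0.503, -0.002] rows>=4.0
```

```bash
python3 -m creep '{"travel":[[0,-42,0],[-15,-78,91],[-15,-78,91],[-15,-78,91],[-15,-78,91],[-15,-78,91],[-15,-78,91]],"delta_rot":[[0,0,0],[0,-0.5,0],[0,-0.5,0],[0,-0.5,0],[0,-0.5,0],[0,-0.5,0],[0,-0.5,0]],"jaw":[1,1,1,1,1,1,1]}'
python3 - <<'E'
from h import *
st(); snap('wrist','w4.png'); import shutil; shutil.copy('cam_wrist.npz','cam_w4.npz')
b=cv2.imread('pics/w4.png'); p=proj('w4',[594.7,14.1,124.4])[0]; print(p)
x,y=int(p[0]),int(p[1])
cv2.imwrite('pics/w4c.png',cv2.resize(b[y-60:y+60,x-90:min(640,x+90)],None,fx=4,fy=4,interpolation=cv2.INTER_CUBIC)); print(x-90,y-60)
E
```

```text
time_s: 6.67
tool_pos: [557.8, -61.6, 195.8]
tcp_rot: [-0.039, 0.923, -0.006, 0.384]
contact_force: [1.0, 0.3, -0.4]
opening: 17.5
t 6.67 p [557.8 -61.6 195.8] q [-0.039  0.923 -0.006  0.384] F [ 1.   0.3 -0.4] M [-0.01  0.43 -0.01] op 17.5 j [-0.29 -0.33  2.45  0.72  0.34 -2.55]
[436.45785755 217.07004089]
346 157
```

View pics/w4.png

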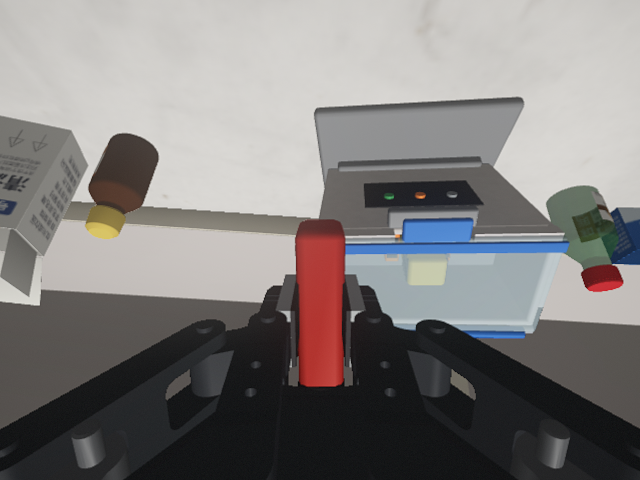

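View pics/w4c.png

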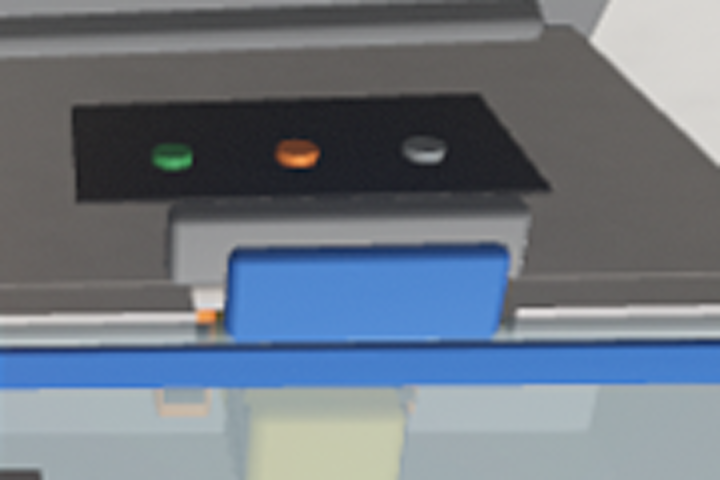

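Run:
```python
import cv2
b=cv2.imread('pics/w4.png')
cv2.imwrite('pics/w4d.png',cv2.resize(b[225:350,480:580],None,fx=5,fy=5,interpolation=cv2.INTER_CUBIC))
```

```text
(no output)
```

View pics/w4d.png

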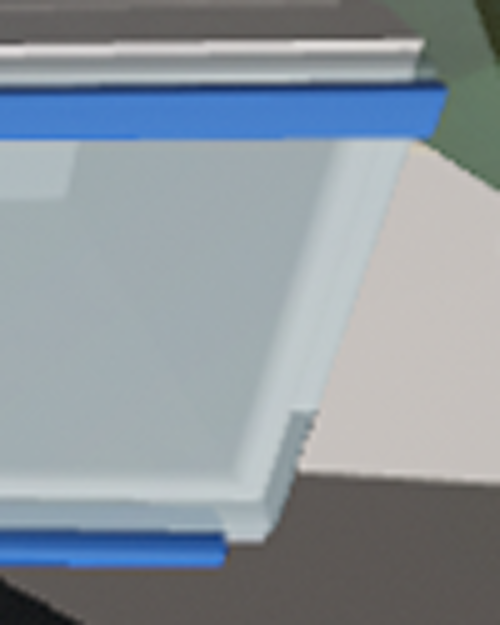

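```bash
cat > fit.py <<'E'
from h import *
from scipy.optimize import least_squares
W1=np.array([[276.6,333],[313.8,333],[223.4,347.6],[366,347]]); W3=np.array([[401.6,285.2],[470.6,304.1]]); W4=np.array([[403.4,218.9],[473.4,217.7],[569,242.2]])
S=np.array([[328.8,236.3],[356.7,259.2]]);
def f(p):
    B=bayR(p[3]); xf,hw,zs,zl=p[4:8]
    g=lambda P:np.array(P,float)@B.T+p[:3]
    L=[[-55,-22,zl],[-55,22,zl]]; C=[[xf,-hw,zs],[xf,hw,zs]]
    a=np.r_[(proj('w1',g(L+C))-W1).ravel(),(proj('w3',g([L[1],C[1]]))-W3).ravel(),(proj('w4',g(L+C[1:]))-W4).ravel()]/.5
    return np.r_[a,(proj('side',g(C))-S).ravel()/2,(xf+41)/3,(hw-83)/2,(zs-145)/2,(zl-143)/.7]
r=least_squares(f,[709,33,33,.17,-41,83,145,143],loss='soft_l1')
print(r.x.round(3)); print(f(r.x).round(1)); J=r.jac; C=np.linalg.inv(J.T@J); print('sd',np.sqrt(np.diag(C)).round(2))
print('lip',(bayR(r.x[3])@[-55,0,137]+r.x[:3]).round(1)); np.save('bay.npy',r.x)
E
python3 fit.py
```

```text
[ 7.10550e+02  3.39840e+01  3.02960e+01  1.68000e-01 -3.87680e+01
  8.17010e+01  1.47316e+02  1.42808e+02]
[  0.1  -1.1   0.8  -1.5   0.8  -0.2   0.4  -0.4   0.2   0.3   1.6   1.3
  -0.5   0.5  -1.    0.3  -0.6  -0.5  13.5  11.8 -15.5 -12.3   0.7  -0.6
   1.2  -0.3]
sd [0.9  0.62 0.89 0.   0.58 0.51 1.38 0.73]
lip [596.1  14.5 121.4]
```

```bash
sed -i 's/^S=.*/S=np.array([[356.7,259.2],[328.8,236.3]])/' fit.py; python3 fit.py
python3 - <<'E'
from h import *
p=np.load('bay.npy')
b=cv2.imread('pics/w4.png'); k=4; im=cv2.resize(b,None,fx=k,fy=k,interpolation=cv2.INTER_CUBIC); B=bayR(p[3])
def pl(P,c,cl=True):
    q=proj('w4',np.array(P,float)@B.T+p[:3]); q=((q+.5)*k-.5).round().astype(np.int32); cv2.polylines(im,[q],cl,c,1)
pl([[-41,-81,138],[41,-81,138],[41,81,138],[-41,81,138]],(0,255,0)); pl([[-55,-22,138],[-55,22,138],[-41,22,138],[-41,-22,138]],(0,255,255))
pl([[-41,-81,0],[-41,81,0],[-41,81,138],[-41,-81,138]],(0,0,255)); pl([[-12,-14,130],[12,-14,130],[12,14,130],[-12,14,130]],(255,0,255))
pl([[-12,-14,115],[12,-14,115],[12,14,115],[-12,14,115]],(255,0,255))
cv2.imwrite('pics/fit4.png',im[380:980+380,1240:2040+300][:600*2,:][:1000:1,:][::1]);
cv2.imwrite('pics/fit4.png',im[600:1200,1500:2300])
E
```

```text
[ 7.10543e+02  3.39720e+01  3.02990e+01  1.68000e-01 -3.87110e+01
  8.17930e+01  1.47162e+02  1.42814e+02]
[ 0.1 -1.1  0.8 -1.5  0.7 -0.1  0.5 -0.3  0.2  0.3  1.7  1.3 -0.6  0.5
 -1.   0.3 -0.6 -0.6 -0.4  0.4 -1.6 -0.9  0.8 -0.6  1.1 -0.3]
sd [0.9  0.6  0.89 0.   0.57 0.51 1.38 0.72]
lip [596.   14.5 121.4]
```

View pics/fit4.png

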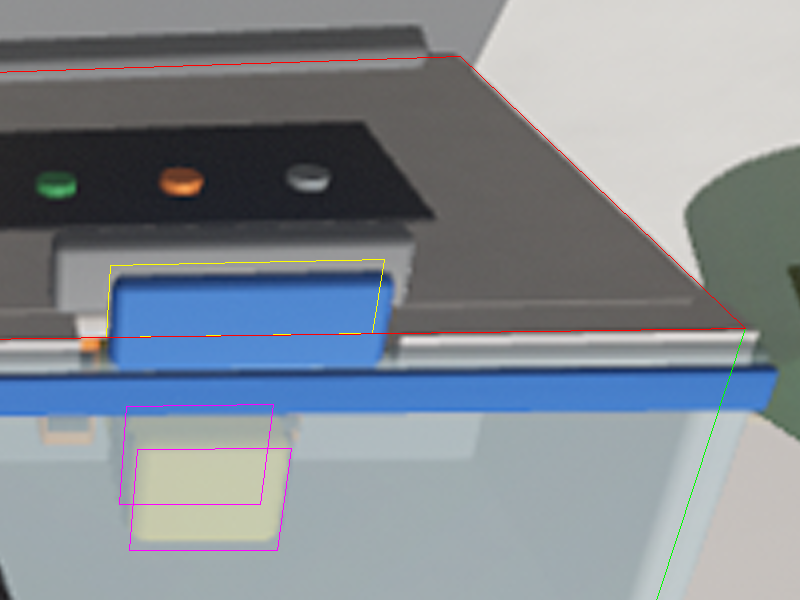

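Run:
```python
from h import *
K,R,t=cam('w4'); s=ctrl.state(); T=Rn.from_quat(s['tcp_rot']).as_matrix()
pr=lambda P: proj('w4',s['tool_pos']+T@np.array(P,float))[0].round(1)
for z in (-16,8): print([pr([34.5,y,z]) for y in(-10,10)])
g=Rn.from_quat([-0.042,.999,0,.002]).as_matrix(); print('tip in tool',g.T@(np.array([618.5,-275,12])-[497.6,-286,8]))
b=cv2.imread('pics/w4.png'); cv2.imwrite('pics/w4e.png',cv2.resize(b[205:395,260:380],None,fx=3,fy=3))
for n in ['side','top']:
    tip=proj(n,s['tool_pos']+T@np.array([-121,1,-4.]))[0]; print(n,tip)
```

```text
[array([297.7, 233.9]), array([350.5, 233.9])]
[array([301.2, 220.1]), array([346. , 220.1])]
tip in tool [-121.4116758     0.81272234   -3.51489154]
side [361.68554877 219.27302857]
top [372.59766782 212.20042463]
```

View pics/w4e.png

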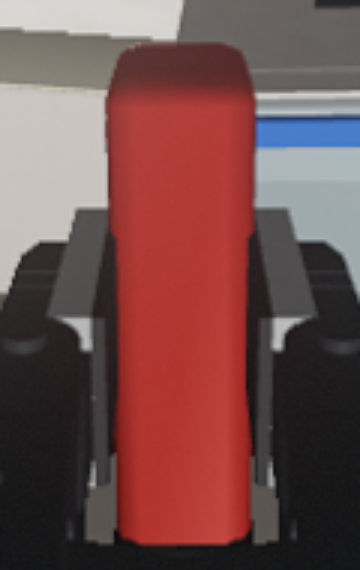

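```bash
cat > ik.py <<'E'
from h import *
from scipy.optimize import least_squares
D=[(.2647,1.6054,1.2737,674.3,230),(-.24,1.92,1.47,440.6,340.4),(.2,1.96,.98,570,88.2),(.31,2.0,.83,574,8)]
def g(p):
    a,L1,L2,h=p; return np.ravel([[a+L1*np.sin(q2)+L2*np.sin(q2+q3)-r,h+L1*np.cos(q2)+L2*np.cos(q2+q3)-z] for q2,q3,q5,r,z in D])
r=least_squares(g,[0,450,450,0]); print(r.x,g(r.x).round(1))
# full FK with d
def fk(q,p,d):
    a,L1,L2,h=p
    R=Rn.from_euler('z',q[0])*Rn.from_euler('y',q[1]); P=R.apply([0,0,L1])
    R=R*Rn.from_euler('y',q[2]); P=P+R.apply([0,0,L2])+Rn.from_euler('z',q[0]).apply([a,0,0])
    R=R*Rn.from_euler('z',q[3])*Rn.from_euler('y',q[4])*Rn.from_euler('z',q[5]); P=P+R.apply([0,0,d]); P[2]+=h+d
    return P,R
for d in (150,200,250,300,350):
    P,R=fk([-0.26,-0.32,2.23,0.21,0.88,-2.1],r.x,d); P2,R2=fk([-0.29,-0.33,2.45,0.72,0.34,-2.55],r.x,d); print(d,P.round(0),P2.round(0),R2.as_matrix().round(2).tolist())
E
python3 ik.py; python3 -c "
from h import *
st()"
```

```text
[ -5.78040896 512.7145475  571.45034193 -95.93254905] [ 0.1  0.4 -0.2 -0.6  1.2  0.8 -1.1 -0.6]
150 [416. -86. 212.] [409. -87. 135.] [[0.07, -0.7, 0.71], [-1.0, -0.08, 0.02], [0.04, -0.71, -0.71]]
200 [435. -83. 216.] [444. -87. 150.] [[0.07, -0.7, 0.71], [-1.0, -0.08, 0.02], [0.04, -0.71, -0.71]]
250 [454. -79. 220.] [479. -86. 164.] [[0.07, -0.7, 0.71], [-1.0, -0.08, 0.02], [0.04, -0.71, -0.71]]
300 [473. -76. 224.] [515. -85. 179.] [[0.07, -0.7, 0.71], [-1.0, -0.08, 0.02], [0.04, -0.71, -0.71]]
350 [492. -73. 228.] [550. -84. 194.] [[0.07, -0.7, 0.71], [-1.0, -0.08, 0.02], [0.04, -0.71, -0.71]]
t 6.72 p [558.1 -60.4 197.7] q [-0.039  0.922 -0.005  0.385] F [ 0.5  1.1 -1.4] M [-0.05  0.42  0.04] op 17.6 j [-0.29 -0.33  2.45  0.72  0.35 -2.55]
```

```bash
cat > ik2.py <<'E'
from h import *
from scipy.optimize import least_squares
PRM=(-2,513,571,-96,362)
def fk(q):
    a,L1,L2,h,d=PRM
    R=Rn.from_euler('z',q[0])*Rn.from_euler('y',q[1]); P=R.apply([0,0,L1])
    R=R*Rn.from_euler('y',q[2]); P=P+R.apply([0,0,L2])+Rn.from_euler('z',q[0]).apply([a,0,0])
    R=R*Rn.from_euler('z',q[3])*Rn.from_euler('y',q[4])*Rn.from_euler('z',q[5]); P=P+R.apply([0,0,d]); P[2]+=h+d
    return P,R
s=ctrl.state(); P,R=fk(s['joint_pos']); Rm=Rn.from_quat(s['tcp_rot'])
OFF=(R.inv()*Rm)
LO=np.array([-2.63,-.94,.31,-1.31,0,-2.55]);HI=np.array([2.63,2.18,2.57,4.45,2.66,2.55])
def ik(p,Rt,q0):
    f=lambda q:np.r_[(fk(q)[0]-p)/10,((fk(q)[1]*OFF).inv()*Rn.from_matrix(Rt)).as_rotvec()*20]
    r=least_squares(f,np.clip(q0,LO+.001,HI-.001),bounds=(LO,HI)); return r.x,np.abs(r.fun).max()
bp=np.load('bay.npy'); B=bayR(bp[3]); TR=toolR(bp[3],np.pi/6)
W=lambda v:bp[:3]+B@np.array(v,float)
TIP=np.array([121.4,0,3.5])
E
python3 - <<'E'
from ik2 import *
print('off',OFF.as_rotvec(),P,s['tool_pos'])
q=s['joint_pos']
for x in(-75,-65,-55,-25):
    p=W(np.array([x,0,133])-TIP); q,e=ik(p,TR,q); print(x,p.round(1),q.round(2),round(e,3))
for th in (.3,.7,1.1,1.5,1.8):
    p=W(np.array([45-70*np.cos(th),0,138+70*np.sin(th)])-TIP); q,e=ik(p,TR,q); print(th,p.round(1),q.round(2),round(e,3))
E
```

```text
off [-1.23314773e-16 -4.72064367e-16  1.57079633e+00] [563.49104312 -84.71218899 201.52332574] [558.1173322  -60.44922909 197.71702366]
-75 [479.   -5.3  44.2] [-0.12 -0.17  2.56  0.51  0.29 -2.32] 0.0
-65 [487.6  -3.9  49.2] [-0.11 -0.17  2.54  0.49  0.3  -2.28] 0.0
-55 [496.1  -2.4  54.2] [-0.1  -0.16  2.52  0.46  0.31 -2.25] 0.0
-25 [521.7   1.9  69.2] [-0.08 -0.14  2.46  0.39  0.33 -2.16] 0.0
0.3 [5.117e+02 2.000e-01 9.310e+01] [-0.09 -0.21  2.46  0.34  0.4  -2.11] 0.0
0.7 [5.111e+02 1.000e-01 1.209e+02] [-0.09 -0.26  2.44  0.29  0.47 -2.05] 0.0
1.1 [521.1   1.8 146.7] [-0.08 -0.28  2.4   0.25  0.52 -2.01] 0.0
1.5 [540.4   5.1 166.6] [-0.07 -0.26  2.35  0.23  0.55 -1.97] 0.0
1.8 [559.    8.2 175.6] [-0.06 -0.23  2.31  0.21  0.56 -1.95] 0.0
```

Run:
```python
from ik2 import *
q=s['joint_pos']
for v in([-75,0,175],[-65,0,133]):
    p=W(np.array(v)-TIP); q,e=ik(p,TR,q); print(p.round(1),q.round(2),round(e,3)); plan(p,TR)
```

```text
[458.3  -8.8  80.6] [-0.14 -0.31  2.57  0.39  0.41 -2.19] 0.0
travel [149.1, 62.9, 12.6] rot [-0.092, 0.264, -0.055] rows>=3.9
[487.6  -3.9  49.2] [-0.11 -0.17  2.54  0.49  0.3  -2.28] 0.0
travel [150.5, 67.1, 55.5] rot [-0.092, 0.264, -0.055] rows>=4.2
```

```bash
python3 -m creep '{"travel":[[140,63,5],[140,63,5],[140,63,5],[140,63,5],[150.5,67,55.5],[150.5,67,55.5],[150.5,67,55.5],[150.5,67,55.5]],"delta_rot":[[-0.092,0.264,-0.055],[-0.092,0.264,-0.055],[-0.092,0.264,-0.055],[-0.092,0.264,-0.055],[-0.092,0.264,-0.055],[-0.092,0.264,-0.055],[-0.092,0.264,-0.055],[-0.092,0.264,-0.055]],"jaw":[1,1,1,1,1,1,1,1]}'
python3 - <<'E'
from ik2 import *
st(); snap('side','side5.png'); snap('top','top5.png')
s=ctrl.state(); T=Rn.from_quat(s['tcp_rot']).as_matrix()
tip=s['tool_pos']+T@[-121.4,0,-3.5]; print('tip in bay',B.T@(tip-bp[:3]), (B.T@T).round(3).tolist())
plan(W(np.array([-65,0,133])-TIP),TR)
for n,f in [('side','side5'),('top','top5')]:
    im=cv2.imread(f'pics/{f}.png'); c=proj(n,tip)[0]; l=proj(n,W([-55,0,137]))[0]; print(n,c,l)
    x,y=map(int,c); cv2.imwrite(f'pics/{f}c.png',cv2.resize(im[y-40:y+40,x-50:x+50],None,fx=7,fy=7,interpolation=cv2.INTER_CUBIC)); print((c-[x-50,y-40])*7,(l-[x-50,y-40])*7)
E
```

```text
time_s: 7.38
tool_pos: [487.0, -4.5, 48.0]
tcp_rot: [-0.081, 0.963, 0.022, 0.256]
contact_force: [0.1, -0.1, -1.0]
opening: 17.5
t 7.38 p [487.   -4.5  48. ] q [-0.081  0.963  0.022  0.256] F [ 0.1 -0.1 -1. ] M [-0.05  0.28 -0.02] op 17.5 j [-0.18 -0.15  2.52  0.57  0.32 -2.43]
tip in bay [-63.87045964  -1.10114778 133.54974544] [[-1.0, 0.0, 0.001], [0.0, 1.0, -0.001], [-0.001, -0.001, -1.0]]
travel [1.1, 1.1, 0.4] rot [-0.001, 0.001, -0.0] rows>=0.0
side [336.83581252 254.26794018] [338.07331367 251.73562159]
[355.85068761 281.87558129] [364.51319571 264.14935113]
top [345.382324   238.34133294] [344.84925175 236.14303747]
[352.67626799 282.38933059] [348.94476228 267.00126227]
```

View pics/side5c.png

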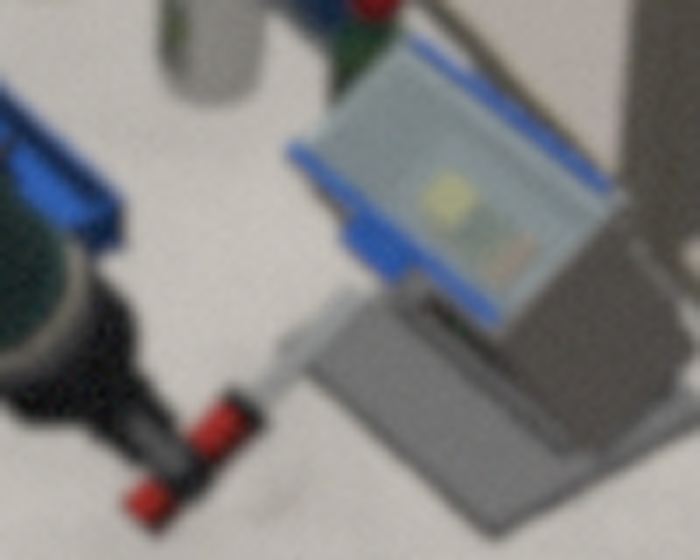

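View pics/top5c.png

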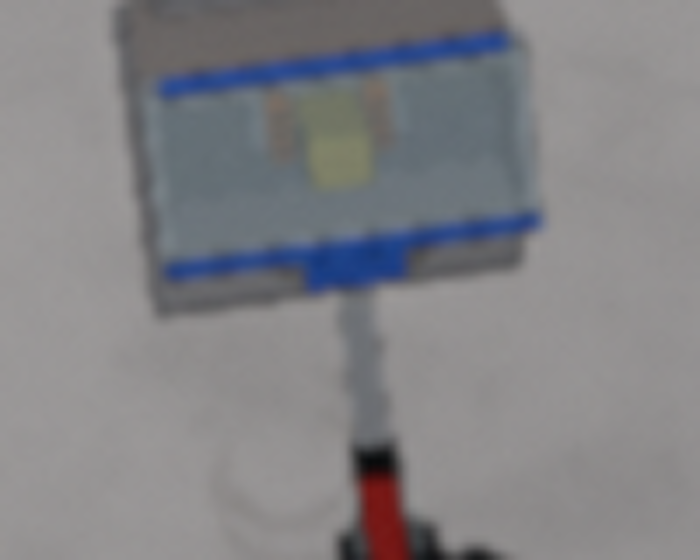

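Run:
```python
from ik2 import *
T=Rn.from_quat(s['tcp_rot']).as_matrix()
for n,o in [('side',(286,214)),('top',(295,198))]:
    for v in([-121.4,0,-3.5],[-45.4,0,-3.5],[34.6,0,-3.5]):
        print(n,v,((proj(n,s['tool_pos']+T@np.array(v,float))[0]-o)*7).round(0))
    for v in ([-55,22,143],[-55,-22,143],[-55,22,138],[-55,-22,138],[-39,82,147],[-39,-82,147],[12,0,130],[-12,0,130],[0,14,130],[0,-14,130]): print(v,((proj(n,W(v))[0]-o)*7).round(0))
```

```text
side [-121.4, 0, -3.5] [356. 282.]
side [-45.4, 0, -3.5] [246. 396.]
side [34.6, 0, -3.5] [129. 517.]
[-55, 22, 143] [332. 235.]
[-55, -22, 143] [388. 283.]
[-55, 22, 138] [336. 239.]
[-55, -22, 138] [392. 287.]
[-39, 82, 147] [277. 144.]
[-39, -82, 147] [489. 322.]
[12, 0, 130] [466. 172.]
[-12, 0, 130] [432. 207.]
[0, 14, 130] [431. 175.]
[0, -14, 130] [467. 204.]
top [-121.4, 0, -3.5] [353. 282.]
top [-45.4, 0, -3.5] [370. 439.]
top [34.6, 0, -3.5] [388. 597.]
[-55, 22, 143] [300. 279.]
[-55, -22, 143] [401. 265.]
[-55, 22, 138] [299. 275.]
[-55, -22, 138] [400. 261.]
[-39, 82, 147] [157. 268.]
[-39, -82, 147] [538. 214.]
[12, 0, 130] [331. 116.]
[-12, 0, 130] [337. 169.]
[0, 14, 130] [301. 147.]
[0, -14, 130] [366. 138.]
```

The blade is lined up under the lip: in the top crop it runs straight into the lip centre at about (355,288), and in the side crop its tip is just below the lip. Insert gently and watch the force.

```bash
python3 -m creep '{"travel":[[-6,1,0.5],[-13,1,0.5],[-20,1,0.5],[-20,1,0.5]],"delta_rot":[[0,0,0],[0,0,0],[0,0,0],[0,0,0]],"jaw":[1,1,1,1]}'
python3 - <<'E'
from ik2 import *
st(); s=ctrl.state(); T=Rn.from_quat(s['tcp_rot']).as_matrix()
tip=s['tool_pos']+T@[-121.4,0,-3.5]; print('tip in bay',B.T@(tip-bp[:3]),'F bay',B.T@s['contact_force'])
E
```

```text
time_s: 7.82
tool_pos: [495.3, 0.8, 52.1]
tcp_rot: [-0.081, 0.965, 0.024, 0.249]
contact_force: [-20.4, -5.9, -6.5]
opening: 17.2
t 7.82 p [495.3   0.8  52.1] q [-0.081  0.965  0.024  0.249] F [-20.4  -5.9  -6.5] M [-0.81  3.25 -0.65] op 17.2 j [-0.17 -0.13  2.49  0.51  0.34 -2.35]
tip in bay [-56.26694471   3.00065794 129.14386866] F bay [-21.57102789  -2.39974915   4.92376792]
```

Run:
```python
from ik2 import *
for x in(-55,-58,-61):
  for z in(120,128,133,138,143): print(x,z,(proj('w4',W([x,-15,z]))[0]*4-[1500,600]).round(0),(proj('w4',W([x,24,z]))[0]*4-[1500,600]).round(0))
im=cv2.imread('pics/w4.png'); cv2.imwrite('pics/w4f.png',cv2.resize(im[198:248,385:495],None,fx=7,fy=7,interpolation=cv2.INTER_LANCZOS4))
```

```text
-55 120 [137. 216.] [365. 211.]
-55 128 [143. 236.] [378. 231.]
-55 133 [147. 249.] [387. 244.]
-55 138 [152. 262.] [396. 258.]
-55 143 [156. 276.] [405. 272.]
-58 120 [138. 201.] [367. 195.]
-58 128 [144. 220.] [381. 215.]
-58 133 [149. 233.] [389. 228.]
-58 138 [153. 246.] [398. 241.]
-58 143 [158. 260.] [408. 255.]
-61 120 [139. 185.] [370. 179.]
-61 128 [146. 204.] [383. 199.]
-61 133 [150. 217.] [392. 211.]
-61 138 [154. 230.] [401. 224.]
-61 143 [159. 243.] [411. 238.]
```

View pics/w4f.png

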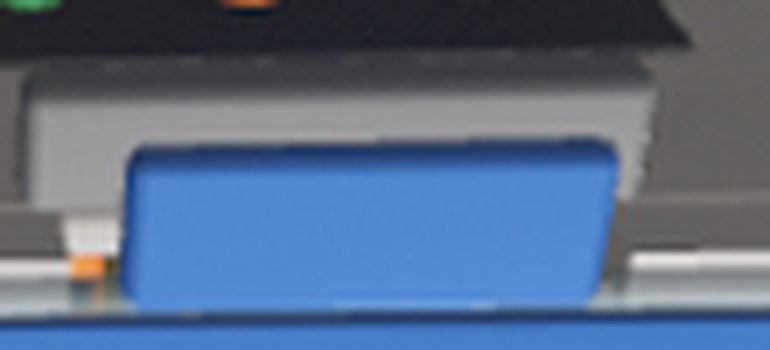

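Run:
```python
from ik2 import *
plan(W(np.array([-66,0,136.5])-TIP),TR);plan(W(np.array([-44,0,136.5])-TIP),TR)
```

```text
travel [9.8, -3.3, -5.0] rot [0.007, -0.018, -0.002] rows>=0.3
travel [-12.2, -3.2, -5.4] rot [0.007, -0.018, -0.002] rows>=0.3
```

```bash
python3 -m creep '{"travel":[[10,-3,-5],[10,-3,-5],[10,-3,-5]],"delta_rot":[[0.007,-0.018,-0.002],[0.007,-0.018,-0.002],[0.007,-0.018,-0.002]],"jaw":[1,1,1]}'
python3 - <<'E'
from ik2 import *
st(); s=ctrl.state(); T=Rn.from_quat(s['tcp_rot']).as_matrix()
tip=s['tool_pos']+T@[-121.4,0,-3.5]; print('tip in bay',B.T@(tip-bp[:3]),'F bay',B.T@s['contact_force'])
snap('wrist','w6.png'); snap('side','side6.png')
im=cv2.imread('pics/side6.png'); cv2.imwrite('pics/side6c.png',cv2.resize(im[214:294,286:386],None,fx=7,fy=7,interpolation=cv2.INTER_CUBIC))
im=cv2.imread('pics/w6.png'); cv2.imwrite('pics/w6c.png',cv2.resize(im[205:395,220:420],None,fx=3,fy=3,interpolation=cv2.INTER_CUBIC))
plan(W(np.array([-44,0,136.5])-TIP),TR)
E
```

```text
time_s: 8.07
tool_pos: [484.7, -4.7, 52.4]
tcp_rot: [-0.08, 0.962, 0.021, 0.259]
contact_force: [0.2, -0.1, -0.7]
opening: 17.4
t 8.07 p [484.7  -4.7  52.4] q [-0.08   0.962  0.021  0.259] F [ 0.2 -0.1 -0.7] M [-0.1   0.28 -0.03] op 17.4 j [-0.19 -0.16  2.53  0.56  0.33 -2.42]
tip in bay [-66.03339411  -0.43018298 137.35299558] F bay [-0.1437167  -0.11193495 -0.67589292]
travel [-19.2, 0.8, 1.0] rot [-0.002, 0.004, -0.0] rows>=0.5
```

View pics/side6c.png

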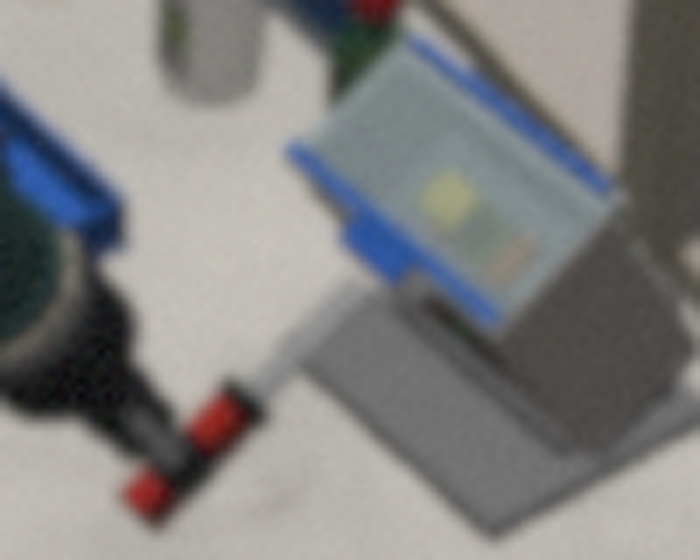

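View pics/w6c.png

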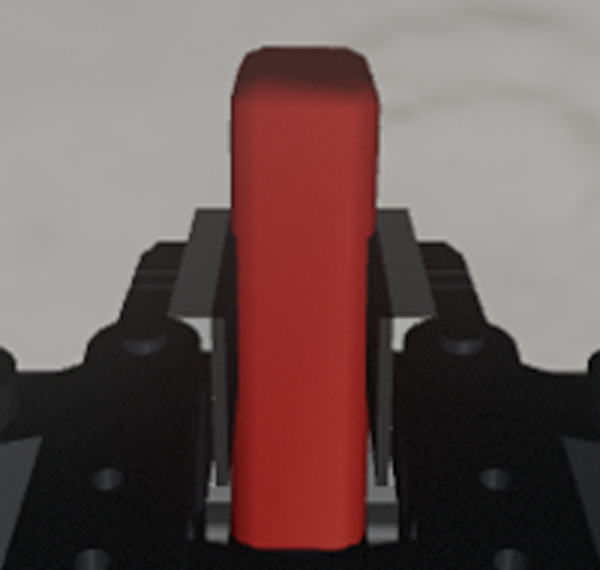

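```bash
python3 -m creep '{"travel":[[-6,0.8,0.8],[-12,0.8,0.8],[-16,0.8,0.8],[-16,0.8,0.8]],"delta_rot":[[0,0.002,0],[0,0.002,0],[0,0.002,0],[0,0.002,0]],"jaw":[1,1,1,1]}'
cat > tip.py <<'E'
from ik2 import *
st(); s=ctrl.state(); T=Rn.from_quat(s['tcp_rot']).as_matrix()
tip=s['tool_pos']+T@[-121.4,0,-3.5]; print('tip in bay',B.T@(tip-bp[:3]),'F bay',B.T@s['contact_force'],'rot err',Rn.from_matrix(TR.T@T).as_rotvec().round(3))
E
python3 tip.py
```

```text
time_s: 8.5
tool_pos: [503.6, -1.9, 63.6]
tcp_rot: [-0.081, 0.962, 0.02, 0.261]
contact_force: [-0.4, -0.8, -1.0]
opening: 17.5
t 8.50 p [503.6  -1.9  63.6] q [-0.081  0.962  0.02   0.261] F [-0.4 -0.8 -1. ] M [-0.08  0.29 -0.04] op 17.5 j [-0.17 -0.15  2.49  0.51  0.34 -2.35]
tip in bay [-43.8625453   -0.5768231  138.04934744] F bay [-1.00171462 -0.70997798 -0.62090418] rot err [ 0.003 -0.006 -0.001]
```

```bash
python3 -m creep '{"travel":[[-6,0.5,0.5],[-12,0.5,0.5],[-17,0.5,0.5],[-17,0.5,0.5]],"delta_rot":[[0,0.005,0],[0,0.005,0],[0,0.005,0],[0,0.005,0]],"jaw":[1,1,1,1]}'
python3 tip.py
```

```text
time_s: 8.83
tool_pos: [519.9, 1.1, 73.0]
tcp_rot: [-0.081, 0.962, 0.02, 0.26]
contact_force: [-0.3, 0.4, -0.5]
opening: 17.4
t 8.83 p [519.9   1.1  73. ] q [-0.081  0.962  0.02   0.26 ] F [-0.3  0.4 -0.5] M [-0.09  0.33 -0.03] op 17.4 j [-0.15 -0.13  2.45  0.46  0.35 -2.28]
tip in bay [-24.77103633  -0.31191278 137.60212819] F bay [-0.41565719  0.47151015 -0.35057989] rot err [ 0.004 -0.003 -0.002]
```

The blade is in the slot (tip about 25 mm short of bay centre, no force). Now lever up along the hinge arc.

```bash
python3 -m creep '{"travel":[[-1,0,-10.5],[-3,0,-20.7],[-7,0,-30.4],[-12,0,-39.5],[-19,0,-47.7],[-26.5,0,-54.8],[-26.5,0,-54.8]],"delta_rot":[[0,0.003,0],[0,0.003,0],[0,0.003,0],[0,0.003,0],[0,0.003,0],[0,0.003,0],[0,0.003,0]],"jaw":[1,1,1,1,1,1,1]}'
python3 tip.py
python3 - <<'E'
from h import *
snap('side','side7.png')
im=cv2.imread('pics/side7.png'); cv2.imwrite('pics/side7c.png',cv2.resize(im[194:294,286:406],None,fx=6,fy=6,interpolation=cv2.INTER_CUBIC))
E
```

```text
time_s: 9.42
tool_pos: [516.8, 0.5, 136.0]
tcp_rot: [-0.082, 0.962, 0.019, 0.26]
contact_force: [-0.3, -0.8, -1.2]
opening: 17.4
t 9.42 p [5.168e+02 5.000e-01 1.360e+02] q [-0.082  0.962  0.019  0.26 ] F [-0.3 -0.8 -1.2] M [-0.05  0.52  0.07] op 17.4 j [-0.15 -0.25  2.4   0.32  0.51 -2.13]
tip in bay [  4.02349211  -0.24110201 193.77084971] F bay [-0.95996509 -0.72117414 -0.81087929] rot err [ 0.005 -0.003 -0.003]
```

View pics/side7c.png

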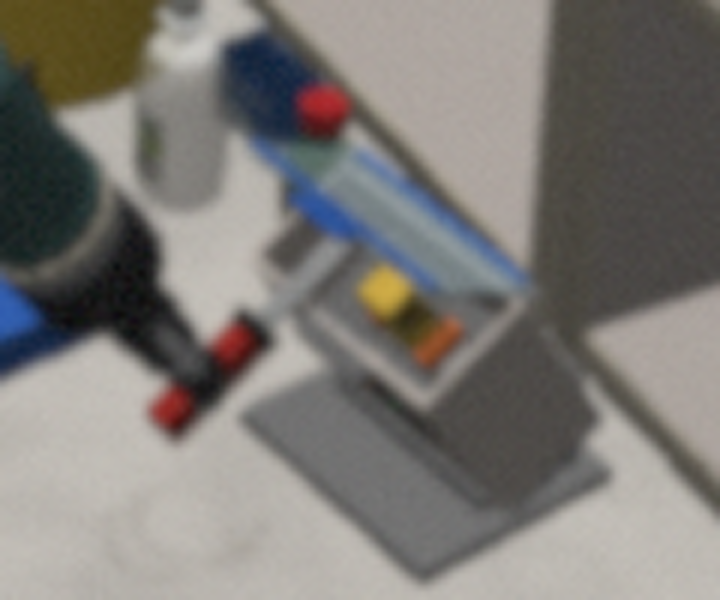

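```bash
python3 -m creep '{"travel":[[-6.4,0,-5],[-15.8,0,-10],[-26,0,-13],[-36,0,-14],[-46.7,0,-14],[-57,0,-12],[-63,0,-10],[-63,0,-10]],"delta_rot":[[0,0.003,0],[0,0.003,0],[0,0.003,0],[0,0.003,0],[0,0.003,0],[0,0.003,0],[0,0.003,0],[0,0.003,0]],"jaw":[1,1,1,1,1,1,1,1]}'
python3 tip.py
python3 - <<'E'
from h import *
snap('side','side8.png')
im=cv2.imread('pics/side8.png'); cv2.imwrite('pics/side8c.png',cv2.resize(im[194:294,286:406],None,fx=6,fy=6,interpolation=cv2.INTER_CUBIC))
E
```

```text
time_s: 10.13
tool_pos: [567.8, 9.1, 177.1]
tcp_rot: [-0.082, 0.962, 0.019, 0.26]
contact_force: [0.5, -1.1, -1.1]
opening: 17.7
t 10.13 p [567.8   9.1 177.1] q [-0.082  0.962  0.019  0.26 ] F [ 0.5 -1.1 -1.1] M [-0.03  0.3  -0.01] op 17.7 j [-0.11 -0.2   2.27  0.25  0.57 -2.03]
tip in bay [ 69.30637856  -0.28746641 203.45023061] F bay [-0.30862442 -1.17363199 -1.08591917] rot err [ 0.005 -0.003 -0.003]
```

View pics/side8c.png

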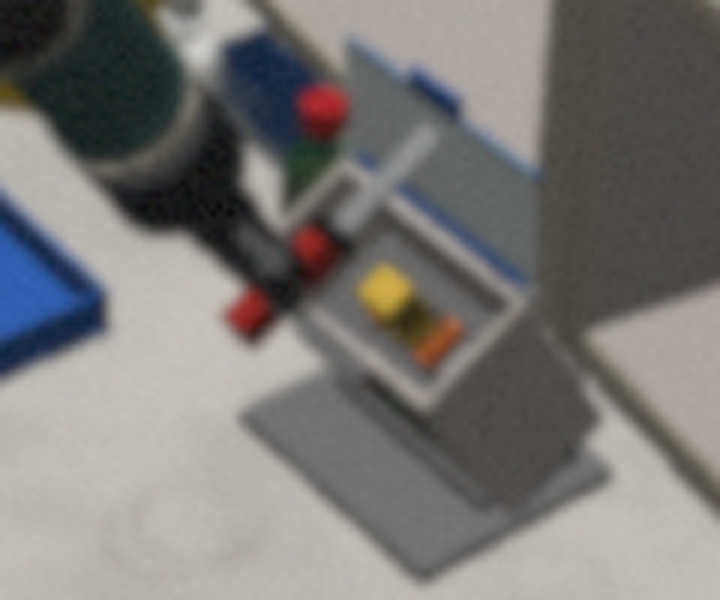

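The cover is fully back: the blade points at its raised underside (crop about (430,140)), and the yellow handle is free. Next, lay the blade down on clear worktop to the right.

Run:
```python
from ik2 import *
q=s['joint_pos']
for p,R in [([490,-4,185],TR),([480,-190,170],toolR(0,0)),([480,-200,30],toolR(0,0)),([480,-200,7],toolR(0,0))]:
    plan(p,R); q,e=ik(p,R,q); print(q.round(2),round(e,2))
```

```text
travel [63.6, 0.0, -46.4] rot [-0.005, 0.003, 0.003] rows>=1.9
[-0.11 -0.41  2.41  0.23  0.65 -2.  ] 0.0
travel [107.1, -181.6, -53.1] rot [0.038, 0.526, 0.166] rows>=5.2
[-0.38  0.01  2.01 -0.    1.12 -1.95] 0.0
travel [178.9, -190.6, 67.2] rot [0.038, 0.526, 0.166] rows>=6.5
[-0.39  0.18  2.11 -0.    0.85 -1.97] 0.0
travel [190.5, -190.5, 87.1] rot [0.038, 0.526, 0.166] rows>=6.8
[-0.39  0.22  2.12 -0.    0.8  -1.97] 0.0
```

```bash
python3 -m creep '{"travel":[[40,0,-20],[64,0,-46],[64,0,-46],[107,-182,-53],[107,-182,-53],[107,-182,-53],[107,-182,-53],[107,-182,-53],[107,-182,-53],[179,-190.5,67],[179,-190.5,67],[179,-190.5,67],[179,-190.5,67],[179,-190.5,67],[179,-190.5,67]],"delta_rot":[[0,0,0],[0,0,0],[0,0,0],[0.038,0.526,0.166],[0.038,0.526,0.166],[0.038,0.526,0.166],[0.038,0.526,0.166],[0.038,0.526,0.166],[0.038,0.526,0.166],[0.038,0.526,0.166],[0.038,0.526,0.166],[0.038,0.526,0.166],[0.038,0.526,0.166],[0.038,0.526,0.166],[0.038,0.526,0.166]],"jaw":[1,1,1,1,1,1,1,1,1,1,1,1,1,1,1]}'
python3 - <<'E'
from h import *
st(); plan([480,-200,7],toolR(0,0))
E
```

```text
time_s: 11.43
tool_pos: [479.3, -199.2, 29.5]
tcp_rot: [0.0, 1.0, 0.001, -0.001]
contact_force: [0.0, 0.0, -0.4]
opening: 17.7
t 11.43 p [ 479.3 -199.2   29.5] q [ 0.     1.     0.001 -0.001] F [ 0.   0.  -0.4] M [ 0.02 -0.02 -0.05] op 17.7 j [-0.44  0.19  2.11  0.    0.85 -2.01]
travel [-0.7, -0.8, 22.5] rot [0.002, -0.001, -0.0] rows>=0.5
```

```bash
python3 -m creep '{"travel":[[0,0,12],[0,0,21],[0,0,22],[0,0,22],[0,0,22],[0,0,22],[0,0,22],[0,0,10],[0,0,-40],[0,0,-90],[0,0,-90],[0,0,-90]],"delta_rot":[[0,0,0],[0,0,0],[0,0,0],[0,0,0],[0,0,0],[0,0,0],[0,0,0],[0,0,0],[0,0,0],[0,0,0],[0,0,0],[0,0,0]],"jaw":[1,1,1,1,-0.3,-0.3,-0.3,-0.3,-0.3,-0.3,-0.3,-0.3]}'
python3 - <<'E'
from h import *
st(); snap('wrist','w9.png'); snap('side','side9.png')
im=cv2.imread('pics/side9.png'); cv2.imwrite('pics/side9c.png',cv2.resize(im[180:430,210:430],None,fx=2.4,fy=2.4,interpolation=cv2.INTER_CUBIC))
E
```

```text
time_s: 12.43
tool_pos: [483.6, -201.4, 126.5]
tcp_rot: [0.0, 1.0, -0.002, 0.005]
contact_force: [0.5, -0.1, 0.7]
opening: 55.8
t 12.43 p [ 483.6 -201.4  126.5] q [ 0.     1.    -0.002  0.005] F [ 0.5 -0.1  0.7] M [-0.03 -0.02  0.  ] op 55.8 j [-0.44  0.06  2.04  0.    1.03 -2.01]
```

View pics/w9.png

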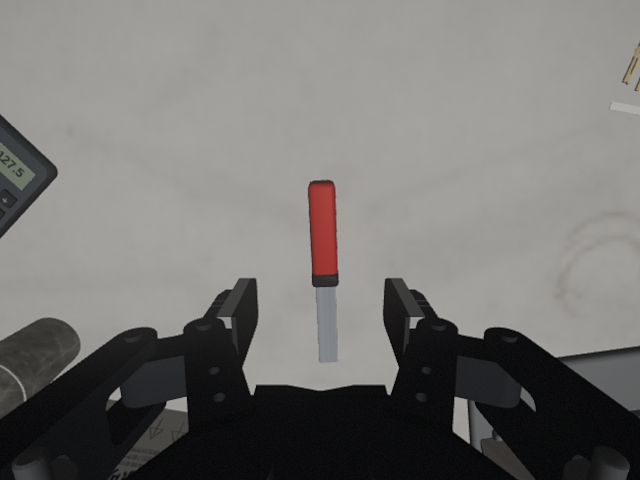

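View pics/side9c.png

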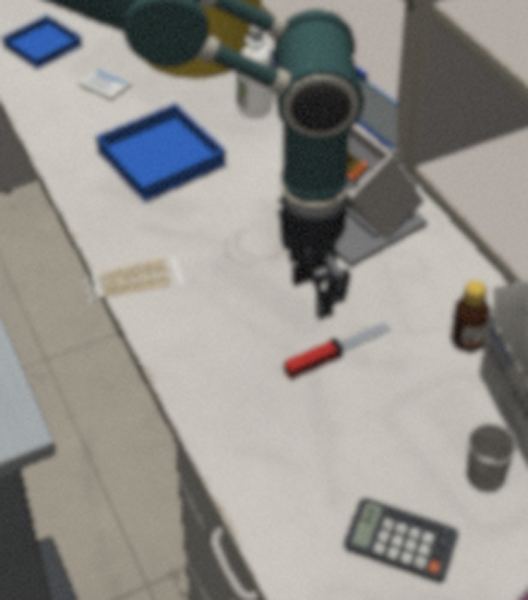

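Run:
```python
from ik2 import *
q=s['joint_pos']
for p,R in [(W([-70,-110,240]),TR),(W([0,0,200]),TR),(W([0,0,96]),TR)]:
    print(p); plan(p,R); q,e=ik(p,R,q); print(q.round(2),round(e,2))
```

```text
[ 550.87722792 -104.70399617  203.1450989 ]
travel [-70.8, 95.0, -81.8] rot [-0.044, -0.521, -0.165] rows>=4.4
[-0.35 -0.23  2.25  0.4   0.69 -2.34] 0.0
[611.95363567  17.23674167 203.50408274]
travel [-131.8, 217.0, -82.0] rot [-0.044, -0.521, -0.165] rows>=6.4
[-0.03 -0.15  2.18  0.18  0.6  -1.89] 0.0
[663.22031495  25.93890209 113.43744075]
travel [-182.9, 225.7, 8.2] rot [-0.044, -0.521, -0.165] rows>=7.0
[-0.01  0.07  2.16  0.23  0.4  -1.93] 0.0
```

```bash
python3 -m creep '{"travel":[[0,20,-36],[0,40,-75],[-132,217,-82],[-132,217,-82],[-132,217,-82],[-132,217,-82],[-132,217,-82],[-132,217,-82],[-132,217,-82],[-132,217,-82]],"delta_rot":[[0,0,0],[0,0,0],[-0.044,-0.521,-0.165],[-0.044,-0.521,-0.165],[-0.044,-0.521,-0.165],[-0.044,-0.521,-0.165],[-0.044,-0.521,-0.165],[-0.044,-0.521,-0.165],[-0.044,-0.521,-0.165],[-0.044,-0.521,-0.165]],"jaw":[-0.3,-0.3,-0.3,-0.3,-0.3,-0.3,-0.3,-0.3,-0.3,-0.3]}'
python3 - <<'E'
from ik2 import *
st(); snap('wrist','w10.png'); import shutil; shutil.copy('cam_wrist.npz','cam_w10.npz')
im=cv2.imread('pics/w10.png')
def pl(P,c):
    qq=proj('w10',np.array([W(v) for v in P])).round().astype(np.int32); cv2.polylines(im,[qq],True,c,1)
for z,c in [(130,(255,0,255)),(70,(255,255,0))]: pl([[-12,-14,z],[12,-14,z],[12,14,z],[-12,14,z]],c)
pl([[-41,-81,138],[41,-81,138],[41,81,138],[-41,81,138]],(0,255,0)); pl([[-15,15.5,89],[15,15.5,89],[15,-15.5,89],[-15,-15.5,89]],(0,0,255))
cv2.imwrite('pics/w10o.png',im)
E
```

```text
time_s: 13.37
tool_pos: [610.8, 18.1, 201.1]
tcp_rot: [-0.082, 0.963, 0.022, 0.256]
contact_force: [0.4, 0.2, -0.2]
opening: 55.4
t 13.37 p [610.8  18.1 201.1] q [-0.082  0.963  0.022  0.256] F [ 0.4  0.2 -0.2] M [-0.03  0.25 -0.02] op 55.4 j [-0.08 -0.13  2.17  0.22  0.61 -1.97]
```

View pics/w10o.png

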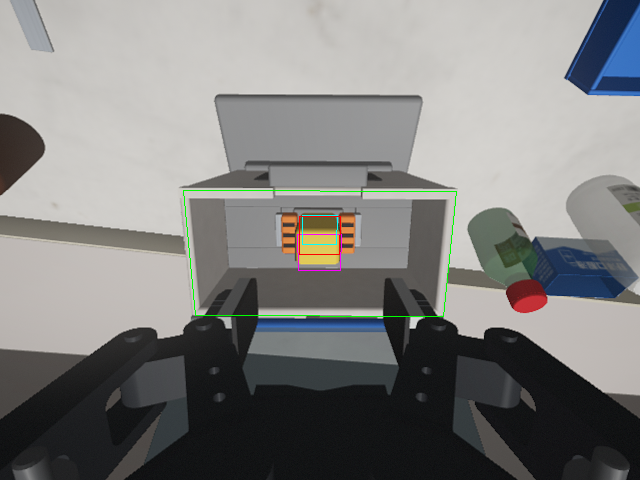

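The rim overlay matches the charger within 1–2 px. The yellow handle is at (320,249), as predicted, between the orange clamps at (289,235) and (347,235). Descend.

Run:
```python
from ik2 import *
plan(W([0,0,100]),TR)
```

```text
travel [-2.2, -0.4, 98.8] rot [0.001, -0.003, 0.001] rows>=2.4
```

```bash
python3 -m creep '{"travel":[[-1,0,25],[-2,0,50],[-2,0,75],[-2,0,98],[-2,0,98],[-2,0,98],[-2,0,98]],"delta_rot":[[0,-0.003,0],[0,-0.003,0],[0,-0.003,0],[0,-0.003,0],[0,-0.003,0],[0,-0.003,0],[0,-0.003,0]],"jaw":[-0.3,-0.3,-0.3,-0.3,-0.3,-0.3,-0.3]}' 100
python3 - <<'E'
from ik2 import *
st();s=ctrl.state(); print('tcp bay',B.T@(s['tool_pos']-bp[:3])); snap('wrist','w11.png')
E
```

```text
time_s: 14.0
tool_pos: [660.4, 24.9, 117.8]
tcp_rot: [-0.081, 0.963, 0.022, 0.258]
contact_force: [1.2, 1.2, 0.4]
opening: 55.5
t 14.00 p [660.4  24.9 117.8] q [-0.081  0.963  0.022  0.258] F [1.2 1.2 0.4] M [-0.02  0.26  0.03] op 55.5 j [-0.06  0.08  2.14  0.28  0.42 -2.02]
tcp bay [ -0.3586775   -0.53832706 101.20631465]
```

View pics/w11.png

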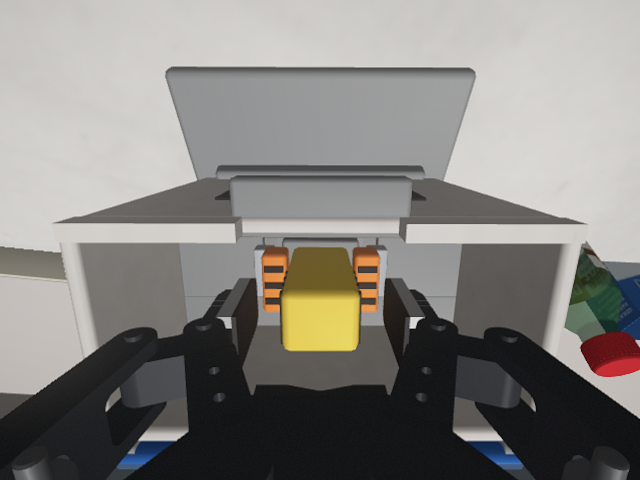

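The handle is centred between the pads (columns 283–358). Close the gripper.

```bash
python3 -m creep '{"travel":[[0,0,0],[0,0,0],[0,0,0],[0,0,0],[0,0,0]],"delta_rot":[[0,0,0],[0,0,0],[0,0,0],[0,0,0],[0,0,0]],"jaw":[1,1,1,1,1]}' 100
cat > rk.py <<'E'
from ik2 import *
st();s=ctrl.state(); T=Rn.from_quat(s['tcp_rot']).as_matrix(); print('tcp bay',(B.T@(s['tool_pos']-bp[:3])).round(1),'rot vs TR',Rn.from_matrix(TR.T@T).as_rotvec().round(3),'F bay',(B.T@s['contact_force']).round(1))
E
python3 rk.py
```

```text
time_s: 14.47
tool_pos: [661.8, 24.8, 121.2]
tcp_rot: [-0.081, 0.962, 0.021, 0.26]
contact_force: [-3.9, -1.3, 6.2]
opening: 26.9
t 14.47 p [661.8  24.8 121.2] q [-0.081  0.962  0.021  0.26 ] F [-3.9 -1.3  6.2] M [-0.26  0.42 -0.15] op 26.9 j [-0.06  0.07  2.14  0.28  0.43 -2.02]
tcp bay [  2.5  -0.9 103.5] rot vs TR [ 0.001 -0.004 -0.001] F bay [-0.4 -0.6  7.4]
```

```bash
python3 -m creep '{"travel":[[0,3.6,0],[0,7.2,0.3],[0,10.7,0.6],[0,14.2,1],[0,14.2,1]],"delta_rot":[[0.035,0,0],[0.07,0,0],[0.105,0,0],[0.14,0,0],[0.14,0,0]],"jaw":[1,1,1,1,1]}' 100
python3 rk.py
python3 - <<'E'
from h import *
snap('wrist','w12.png')
E
```

```text
time_s: 14.88
tool_pos: [659.8, 37.9, 122.3]
tcp_rot: [-0.064, 0.961, -0.048, 0.265]
contact_force: [-4.5, -11.0, 6.4]
opening: 26.6
t 14.88 p [659.8  37.9 122.3] q [-0.064  0.961 -0.048  0.265] F [ -4.5 -11.    6.4] M [-2.35  0.45 -1.29] op 26.6 j [ 0.07  0.06  2.16 -0.25  0.39 -1.43]
tcp bay [  3.3  12.4 104.4] rot vs TR [ 0.145 -0.005 -0.004] F bay [ -2.3 -10.1   8.7]
```

View pics/w12.png

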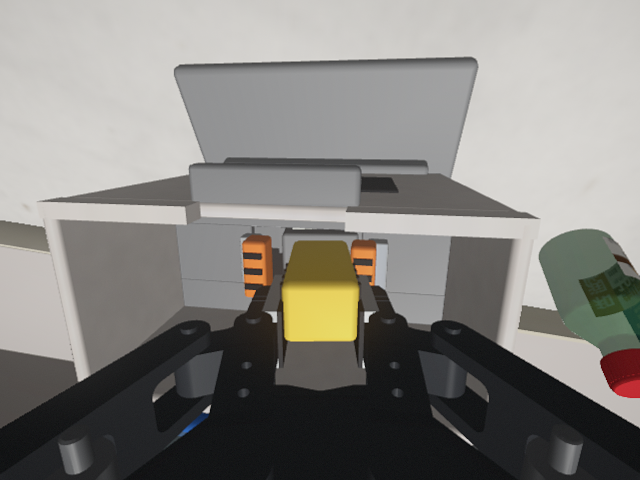

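Run:
```python
from ik2 import *
for f in (0.07,0,-.07,-.145):
    print(f); plan(W([2.5,103*np.sin(f)-.5,103.5*np.cos(f)]),TR@Rn.from_rotvec([f,0,0]).as_matrix())
```

```text
0.07
travel [0.8, -5.3, 1.9] rot [-0.074, 0.005, 0.004] rows>=0.6
0
travel [0.8, -12.5, 2.7] rot [-0.144, 0.005, 0.004] rows>=1.2
-0.07
travel [0.9, -19.6, 4.0] rot [-0.214, 0.004, 0.004] rows>=1.7
-0.145
travel [0.9, -27.1, 5.9] rot [-0.289, 0.004, 0.004] rows>=2.3
```

```bash
python3 -m creep '{"travel":[[0.5,-5.3,1],[0.5,-12.5,1.7],[0.5,-19.6,3],[0.5,-24,4],[0.5,-27.5,5],[0.5,-27.5,5]],"delta_rot":[[-0.072,0,0],[-0.144,0,0],[-0.214,0,0],[-0.255,0,0],[-0.29,0,0],[-0.29,0,0]],"jaw":[1,1,1,1,1,1]}' 100
python3 rk.py
python3 - <<'E'
from h import *
snap('wrist','w13.png')
E
```

```text
time_s: 15.43
tool_pos: [663.8, 11.8, 122.3]
tcp_rot: [-0.103, 0.957, 0.095, 0.253]
contact_force: [-9.1, 4.6, 0.9]
opening: 26.5
t 15.43 p [663.8  11.8 122.3] q [-0.103  0.957  0.095  0.253] F [-9.1  4.6  0.9] M [0.21 1.85 0.46] op 26.5 j [-0.19  0.11  2.11  0.63  0.57 -2.45]
tcp bay [  2.8 -14.1 104.6] rot vs TR [-0.154 -0.004 -0.005] F bay [-6.6  6.1  4.8]
```

View pics/w13.png

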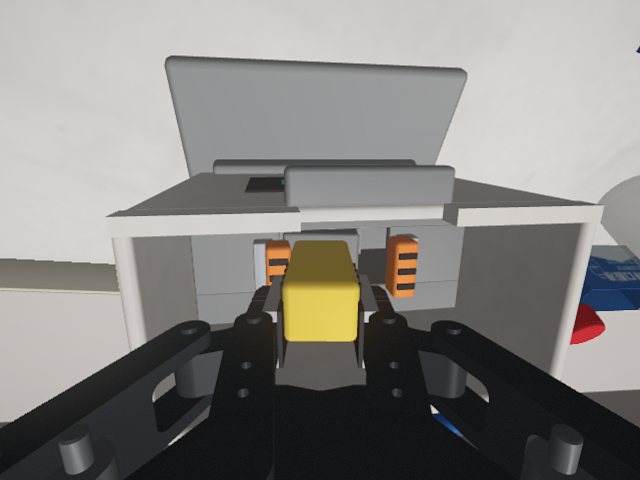

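Run:
```python
from ik2 import *
plan(W([2.5,-.5,103.5]),TR)
```

```text
travel [0.1, 14.0, 3.2] rot [0.154, 0.004, 0.004] rows>=1.2
```

```bash
python3 -m creep '{"travel":[[0,5,0.5],[0,10,1],[0,14,1.5],[0,14,1.5]],"delta_rot":[[0.05,0,0],[0.1,0,0],[0.153,0,0],[0.153,0,0]],"jaw":[1,1,1,1]}' 100
python3 rk.py
python3 - <<'E'
from ik2 import *
snap('wrist','w14.png'); im=cv2.imread('pics/w14.png')
def pl(P,c):
    qq=proj('wrist',np.array([W(v) for v in P])).round().astype(np.int32); cv2.polylines(im,[qq],True,c,1)
for y in (20.5,25.5): 
    for sg in(1,-1): pl([[-15,sg*y,89],[-13,sg*y,89],[-13,sg*y,89]],(0,255,0)); 
for sg in(1,-1):
    for y,c in((15.5,(0,0,255)),(20.5,(0,255,0)),(25.5,(255,0,0))):
        pl([[-15,sg*y,89],[-15,sg*y,75]],c)
cv2.imwrite('pics/w14o.png',cv2.resize(im[180:360,200:440],None,fx=3,fy=3,interpolation=cv2.INTER_CUBIC))
E
```

```text
time_s: 15.82
tool_pos: [660.3, 26.3, 123.1]
tcp_rot: [-0.084, 0.962, 0.021, 0.26]
contact_force: [0.4, -4.1, -1.2]
opening: 26.6
t 15.82 p [660.3  26.3 123.1] q [-0.084  0.962  0.021  0.26 ] F [ 0.4 -4.1 -1.2] M [-0.99  0.43 -0.57] op 26.6 j [-0.06  0.07  2.14  0.27  0.43 -2.02]
tcp bay [  2.3   0.8 105.7] rot vs TR [ 0.    -0.004 -0.006] F bay [-0.8 -4.1 -0.9]
```

View pics/w14o.png

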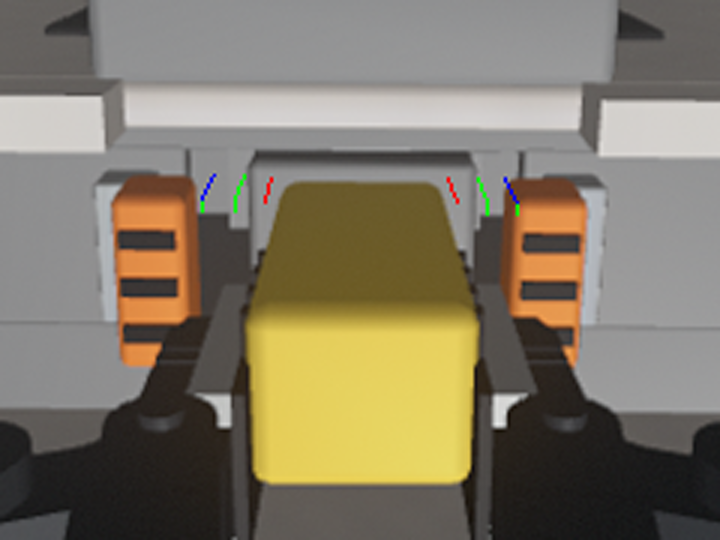

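Both orange clamps now sit at the 10 mm mark (crop x ≈ 200 and 515), well clear of the shoulder. Draw the pack straight out.

```bash
python3 - <<'E'
from ik2 import *
p=W([2,-.3,270]); print(p); plan(p,TR); print(ik(p,TR,s['joint_pos']))
E
python3 -m creep '{"travel":[[0,-0.5,-10],[0,-1,-25],[0,-1,-45],[0,-1,-70],[0,-1,-100],[0,-1,-130],[0,-1,-165],[0,-1,-165],[0,-1,-165]],"delta_rot":[[0,0,0],[0,0,0],[0,0,0],[0,0,0],[0,0,0],[0,0,0],[0,0,0],[0,0,0],[0,0,0]],"jaw":[1,1,1,1,1,1,1,1,1]}' 100
python3 rk.py
python3 - <<'E'
from h import *
snap('wrist','w15.png'); snap('side','side15.png')
im=cv2.imread('pics/side15.png'); cv2.imwrite('pics/side15c.png',cv2.resize(im[154:294,266:406],None,fx=4,fy=4,interpolation=cv2.INTER_CUBIC))
E
```

```text
[579.20504657  11.3736064  265.12586101]
travel [-0.2, -0.5, -164.3] rot [0.002, 0.004, 0.008] rows>=3.9
(array([-0.04716711, -0.27279523,  2.16688755,  0.15904619,  0.74027834,
       -1.8758487 ]), np.float64(2.2737367544323207e-14))
time_s: 16.62
tool_pos: [579.3, 10.3, 269.2]
tcp_rot: [-0.085, 0.961, 0.022, 0.262]
contact_force: [-0.3, -0.1, -2.3]
opening: 26.5
t 16.62 p [579.3  10.3 269.2] q [-0.085  0.961  0.022  0.262] F [-0.3 -0.1 -2.3] M [-0.13  0.49  0.03] op 26.5 j [-0.11 -0.26  2.15  0.21  0.75 -1.97]
tcp bay [  4.   -1.4 273.6] rot vs TR [-0.002 -0.009 -0.008] F bay [-1.5  0.  -1.8]
```

View pics/w15.png

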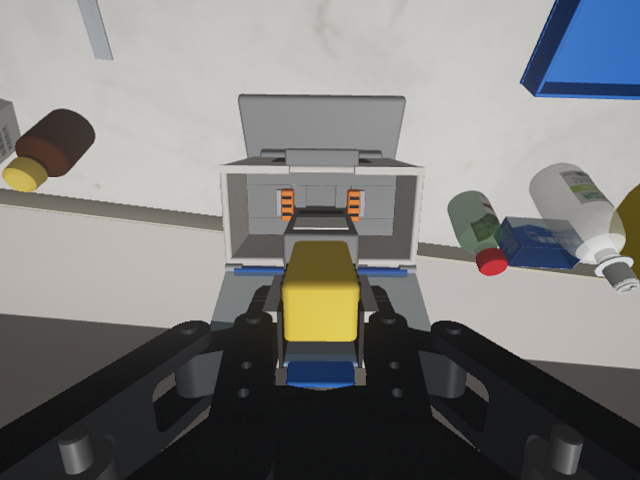

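View pics/side15c.png

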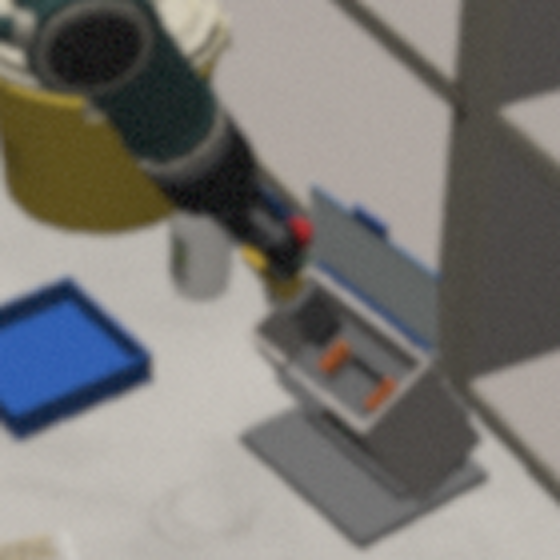

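Run:
```python
from ik2 import *
q=s['joint_pos']
for p,R in [([520,20,275],TR),([466,270,200],toolR(.168,0)),([466,270,120],toolR(.168,0))]:
    plan(p,R); q,e=ik(p,R,q); print(q.round(2),round(e,2))
```

```text
travel [42.6, 19.3, -36.9] rot [0.003, 0.002, 0.007] rows>=1.4
[-0.03 -0.42  2.25  0.14  0.8  -1.84] 0.0
travel [88.2, 275.0, 23.0] rot [0.001, 0.526, 0.008] rows>=6.9
[ 0.53  0.02  1.94 -0.    1.18 -1.21] 0.0
travel [128.4, 275.1, 92.2] rot [0.001, 0.526, 0.008] rows>=7.6
[ 0.53  0.1   2.01 -0.    1.03 -1.21] 0.0
```

```bash
python3 -m creep '{"travel":[[25,10,-25],[43,20,-37],[88,275,0],[88,275,0],[88,275,0],[88,275,10],[88,275,23],[88,275,23],[88,275,23],[120,275,80],[126,275,89],[126,275,89],[126,275,89]],"delta_rot":[[0,0,0],[0,0,0],[0,0.2,0],[0,0.526,0.008],[0,0.526,0.008],[0,0.526,0.008],[0,0.526,0.008],[0,0.526,0.008],[0,0.526,0.008],[0,0.526,0.008],[0,0.526,0.008],[0,0.526,0.008],[0,0.526,0.008]],"jaw":[1,1,1,1,1,1,1,1,1,1,1,1,1]}' 100
python3 - <<'E'
from ik2 import *
st(); snap('wrist','w16.png'); snap('side','side16.png'); snap('top','top16.png')
im=cv2.imread('pics/side16.png'); a=cv2.resize(im[180:290,210:330],None,fx=5,fy=5,interpolation=cv2.INTER_CUBIC); cv2.imwrite('pics/side16c.png',a)
for d in nets.boxes_of('tray','wrist')[:3]: print(d)
plan([466,270,120],toolR(.168,0))
E
```

```text
time_s: 17.8
tool_pos: [463.1, 268.7, 119.6]
tcp_rot: [-0.084, 0.996, -0.001, -0.005]
contact_force: [0.5, -0.1, -1.2]
opening: 26.8
t 17.80 p [463.1 268.7 119.6] q [-0.084  0.996 -0.001 -0.005] F [ 0.5 -0.1 -1.2] M [ 0.03 -0.01 -0.05] op 26.8 j [ 0.48  0.11  2.01  0.    1.04 -1.26]
{'rect': [331.9, 245.9, 231.1, 206.5], 'p': 0.85}
travel [2.7, -0.3, 6.5] rot [0.003, 0.004, -0.0] rows>=0.2
```

View pics/w16.png

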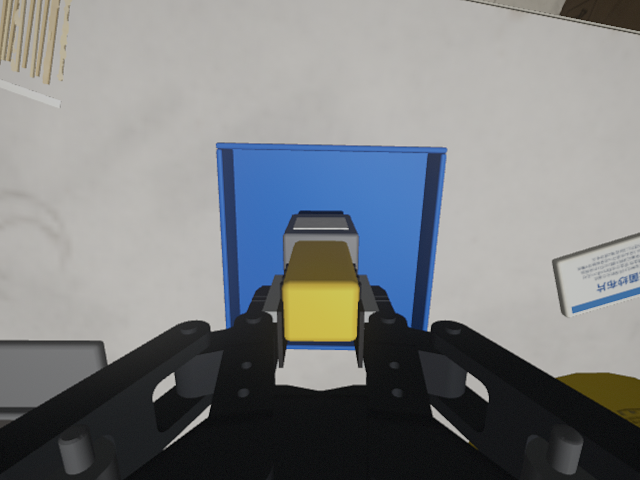

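View pics/side16c.png

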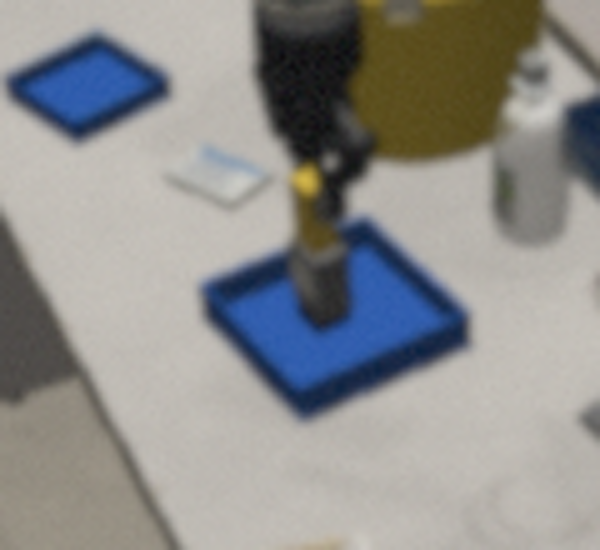

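The pack hangs over the middle of the large tray: in the wrist image the foot is at (320,215), inside tray columns 218–446. Lower it until it touches.

```bash
python3 -m creep '{"travel":[[0,0,3],[0,0,6],[0,0,8],[0,0,8]],"delta_rot":[[0.002,0.005,0],[0.002,0.007,0],[0.002,0.008,0],[0.002,0.008,0]],"jaw":[1,1,1,1]}'
python3 -c "
from h import *
st()"
```

```text
time_s: 18.33
tool_pos: [468.6, 270.7, 118.7]
tcp_rot: [-0.084, 0.997, 0.0, -0.002]
contact_force: [-0.4, 0.4, -3.4]
opening: 26.2
t 18.33 p [468.6 270.7 118.7] q [-0.084  0.997  0.    -0.002] F [-0.4  0.4 -3.4] M [-0.03 -0.02 -0.02] op 26.2 j [ 0.48  0.11  2.    0.    1.03 -1.26]
```

```bash
python3 -m creep '{"travel":[[0,0,3],[0,0,6],[0,0,7],[0,0,7]],"delta_rot":[[0,0.003,0],[0,0.003,0],[0,0.003,0],[0,0.003,0]],"jaw":[1,1,1,1]}'
python3 -c "
from h import *
st()"
```

```text
time_s: 18.67
tool_pos: [468.1, 270.4, 110.9]
tcp_rot: [-0.084, 0.996, -0.0, -0.004]
contact_force: [0.1, 0.4, -3.4]
opening: 26.6
t 18.67 p [468.1 270.4 110.9] q [-0.084  0.996 -0.    -0.004] F [ 0.1  0.4 -3.4] M [ 0.02 -0.02 -0.04] op 26.6 j [ 0.48  0.12  2.01  0.    1.02 -1.26]
```

```bash
python3 -m creep '{"travel":[[0,0,2],[0,0,4],[0,0,4]],"delta_rot":[[0,0.006,0],[0,0.006,0],[0,0.006,0]],"jaw":[1,1,1]}'
python3 -c "
from h import *
st()"
```

```text
time_s: 18.92
tool_pos: [467.8, 270.3, 106.4]
tcp_rot: [-0.084, 0.996, -0.001, -0.007]
contact_force: [-0.3, 0.7, -2.2]
opening: 26.5
t 18.92 p [467.8 270.3 106.4] q [-0.084  0.996 -0.001 -0.007] F [-0.3  0.7 -2.2] M [-0.04 -0.08  0.02] op 26.5 j [ 0.47  0.13  2.01  0.01  1.02 -1.27]
```

```bash
python3 -c "
from h import *
st(); plan([467.8,270.3,103],toolR(.168,0))"
```

```text
t 18.92 p [467.8 270.3 106.4] q [-0.084  0.996 -0.001 -0.007] F [-0.3  0.7 -2.2] M [-0.04 -0.08  0.02] op 26.5 j [ 0.47  0.13  2.01  0.01  1.02 -1.27]
travel [-0.0, 0.0, 3.4] rot [0.0, -0.015, -0.001] rows>=0.1
```

```bash
python3 -m creep '{"travel":[[0,0,1],[0,0,2],[0,0,2.5]],"delta_rot":[[0,-0.012,0],[0,-0.012,0],[0,-0.012,0]],"jaw":[1,1,1]}'
python3 -c "
from h import *
st(); plan([467.8,270.3,103],toolR(.168,0)); snap('side','side17.png')
im=cv2.imread('pics/side17.png'); cv2.imwrite('pics/side17c.png',cv2.resize(im[180:290,210:330],None,fx=5,fy=5,interpolation=cv2.INTER_CUBIC))
"
```

```text
time_s: 19.17
tool_pos: [467.4, 270.1, 103.6]
tcp_rot: [-0.084, 0.996, -0.0, -0.002]
contact_force: [-0.2, -1.1, -1.9]
opening: 26.4
t 19.17 p [467.4 270.1 103.6] q [-0.084  0.996 -0.    -0.002] F [-0.2 -1.1 -1.9] M [ 0.02  0.01 -0.01] op 26.4 j [ 0.48  0.13  2.02  0.    1.   -1.26]
travel [-0.4, 0.1, 0.6] rot [-0.0, -0.003, -0.001] rows>=0.0
```

View pics/side17c.png

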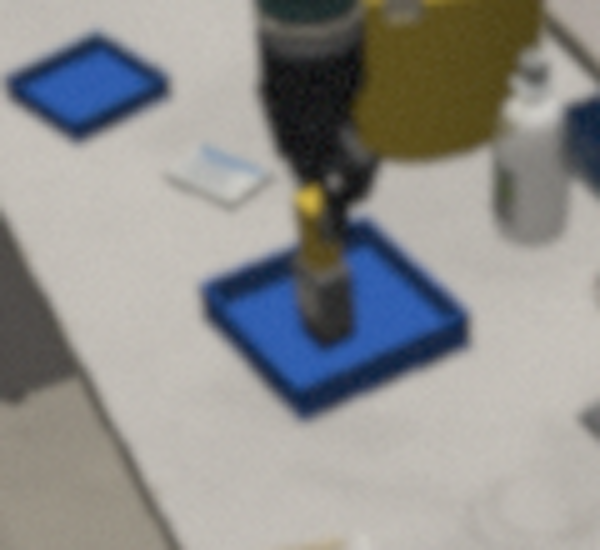

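```bash
python3 -m creep '{"travel":[[0,0,1],[0,0,2],[0,0,3],[0,0,3]],"delta_rot":[[0,-0.003,0],[0,-0.003,0],[0,-0.003,0],[0,-0.003,0]],"jaw":[1,1,1,1]}'
python3 -c "
from h import *
st(); plan([467.8,270.3,100],toolR(.168,0))"
```

```text
time_s: 19.55
tool_pos: [468.1, 270.4, 102.2]
tcp_rot: [-0.084, 0.996, 0.0, 0.0]
contact_force: [-0.8, -0.1, 5.5]
opening: 26.9
t 19.55 p [468.1 270.4 102.2] q [-0.084  0.996  0.     0.   ] F [-0.8 -0.1  5.5] M [-0.38  0.54  0.01] op 26.9 j [ 0.48  0.13  2.02 -0.    0.99 -1.26]
travel [0.4, -0.1, 2.2] rot [0.0, 0.001, -0.0] rows>=0.1
```

```bash
python3 -m creep '{"travel":[[0,0,0],[0,0,0],[0,0,0],[0,0,0],[0,0,0],[0,0,0],[0,0,-20],[0,0,-50],[0,0,-85],[0,0,-120],[0,0,-150],[0,0,-150],[0,0,-150]],"delta_rot":[[0,0,0],[0,0,0],[0,0,0],[0,0,0],[0,0,0],[0,0,0],[0,0,0],[0,0,0],[0,0,0],[0,0,0],[0,0,0],[0,0,0],[0,0,0]],"jaw":[1,0.4,0.1,-0.3,-0.6,-0.6,-0.6,-0.6,-0.6,-0.6,-0.6,-0.6,-0.6]}'
python3 - <<'E'
from h import *
st(); snap('wrist','w18.png'); snap('side','side18.png'); snap('top','top18.png')
im=cv2.imread('pics/side18.png'); cv2.imwrite('pics/side18c.png',cv2.resize(im[180:430,210:430],None,fx=2.4,fy=2.4,interpolation=cv2.INTER_CUBIC))
E
```

```text
time_s: 20.63
tool_pos: [469.6, 271.2, 255.2]
tcp_rot: [-0.084, 0.996, 0.001, 0.003]
contact_force: [0.2, 0.3, -0.4]
opening: 68.1
t 20.63 p [469.6 271.2 255.2] q [-0.084  0.996  0.001  0.003] F [ 0.2  0.3 -0.4] M [0.01 0.01 0.03] op 68.1 j [ 0.48 -0.01  1.86 -0.    1.28 -1.26]
```

View pics/w18.png

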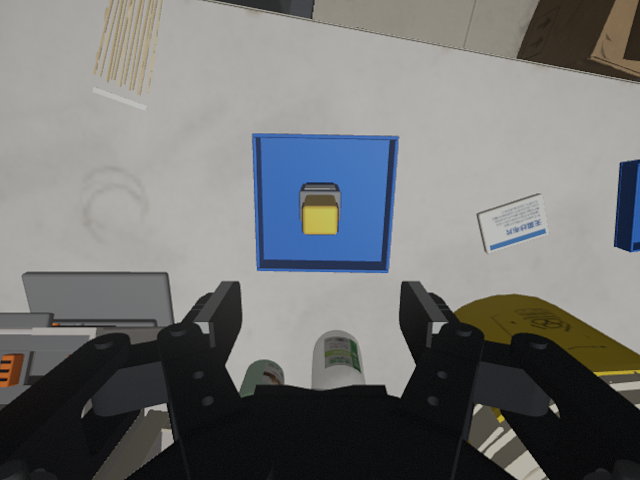

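View pics/side18c.png

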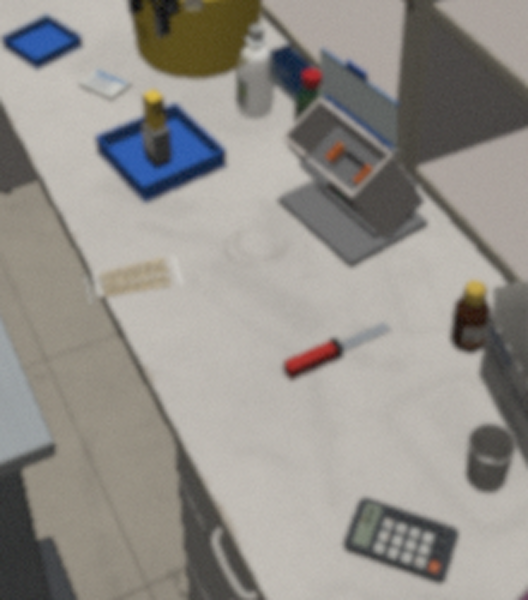

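View pics/top18.png

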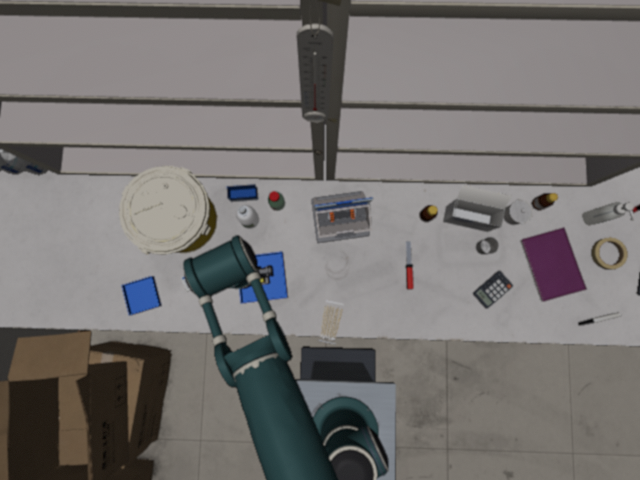

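The pack stands upright in the large tray (wrist (320,210)), the blade lies flat on the worktop, and the bottles and calculator are where they started. I'll check the cover angle with numbers before handing in.

Run:
```python
from ik2 import *
for th in (1.3,1.4,1.6,1.8,2.0):
    P=[W([45-100*np.cos(th),0,138+100*np.sin(th)])]+[W([45-86*np.cos(th),y,138+86*np.sin(th)]) for y in(81,-81)]
    print(th,((proj('side',P)-[210,180])*2.4).round(0).tolist(), proj('top',P).round(0).tolist())
for o in ['iodine_bottle','tonic_bottle','infusion_bottle','calculator']:
    for n in ('top','side'):
        print(o,n,[(round(d['p'],2),[int(x) for x in d['rect']]) for d in nets.boxes_of(o,n)[:2]])
```

```text
1.3 [[318.0, 100.0], [287.0, 74.0], [362.0, 133.0]] [[346.0, 225.0], [317.0, 226.0], [374.0, 218.0]]
1.4 [[322.0, 94.0], [291.0, 69.0], [366.0, 128.0]] [[346.0, 222.0], [316.0, 224.0], [374.0, 215.0]]
1.6 [[332.0, 82.0], [299.0, 60.0], [375.0, 118.0]] [[345.0, 215.0], [315.0, 218.0], [374.0, 210.0]]
1.8 [[343.0, 73.0], [308.0, 52.0], [384.0, 109.0]] [[344.0, 208.0], [315.0, 212.0], [373.0, 204.0]]
2.0 [[354.0, 66.0], [318.0, 46.0], [394.0, 103.0]] [[343.0, 201.0], [314.0, 206.0], [372.0, 197.0]]
iodine_bottle top [(0.49, [429, 215, 20, 22])]
iodine_bottle side [(0.94, [406, 312, 21, 30]), (0.51, [356, 241, 54, 76])]
tonic_bottle top [(0.58, [278, 199, 20, 18])]
tonic_bottle side [(0.7, [338, 219, 9, 20])]
infusion_bottle top [(0.68, [246, 215, 23, 24])]
infusion_bottle side [(0.57, [316, 210, 21, 41])]
calculator top [(0.79, [491, 291, 36, 40]), (0.47, [263, 279, 44, 53])]
calculator side [(0.67, [375, 406, 48, 37])]
```

```bash
python3 -c "
from h import *
print(workorder.close_job()); st()"
```

```text
the job is handed in; nothing more can be done
None
the job is handed in; nothing more can be done
```

The job is done and handed in at about 21 s of the 61 s allowed; the hand-in itself gave no verdict.

**What I did**
- I levered the cover open with the red blade and laid the blade flat on the clear worktop.
- I then rocked the pack about 0.13 rad left and 0.15 rad right. Both clamps moved out about 10 mm, where 5 mm was enough.
- The pack came straight out along the charger's axis, and I stood it upright near the middle of the larger blue tray.

**Last checks**
- **Cover:** it stands at about 1.9–2.0 rad, from comparing the side and top pictures with predicted cover positions; 1.4 was needed.
- **Pack:** it stands upright in the larger tray and is released; the gripper is well clear above it.
- **Blade:** it lies flat on the worktop.
- **Bottles and calculator:** the networks find them within 1–2 px of where they started, which is within their own error.

**What went wrong or disagreed**
- **Blocked first try:** the first attempt to insert the blade hit the charger's edge at about 22 N. I backed off, aimed 3.5 mm higher, and it went in freely.
- **Height estimate:** my estimate of the slot height relative to the blade tip was therefore off by a few millimetres.
- **Wrist joint limit:** one viewing move stopped at the last joint's range limit and never reached its pose. The readings stayed at the limit, not beyond it.

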